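# Index the dish carrier one hole

### The arm

A 7-joint arm with a two-finger parallel gripper is mounted at the origin on a cart in front of the work surface, level with it; the furniture and walls round the work are solid. World frame = base frame: x ahead of the robot, y to its left, z up, the work surface at z = 0. Lengths are in m, angles in rad, forces in N, time in s.
With the tool pointing down it reaches from about 0.4 to 0.875 m from the base axis. Payload 4.4 kg.
Tool frame: the origin (TCP) lies at the very end of the fingers, on their centre line; the grasp point (between the pads) lies 19 mm behind it (ctrl.pinch_z is the distance from the TCP to the grasp point, in m); z points along the fingers, y is the direction in which the jaws open and shut (so a half turn about z gives the same grasp; the last joint's range is limited). The gripper opens to 85 mm and grips with 20 to 120 N. Pads are 22 mm wide; open, the fingers measure 114 mm over their backs; the gripper's body (76 mm by 85 mm) begins 54 mm behind the grasp point. The pads swing forward as they close: fully open they stand 13 mm farther back than shut.
Start: joints at [1.054, 0.628, 0.038, 1.517, -0.027, 0.996, -0.02], TCP at [0.283, -0.585, 0.231] pointing down, gripper open.
Joint ranges: [-3.06, 3.06], [-0.37, 2.12], [-1.25, 1.32], [0.18, 2.47], [-1.1, 4.24], [0.23, 1.98], [-2.94, 2.94]. Speed limits (rad/s): [2.57, 2.57, 3.14, 3.14, 3.14, 3.14, 3.14].

### API

Orientations are given as a unit quaternion [w, x, y, z].
In Python, from station import ctrl gives the robot as it stands.
- The arm moves only by the shell command python3 -m inch 'ROWS' [FORCE]. ROWS is JSON, one flat list of numbers, 7 for each row, row after row: the turn, a rotation vector about the tool's x, y, z in degrees, then the shift along the tool's x, y, z in m, then the finger opening in m, from 0 to 0.0854. A call has exactly 5 rows; each row shifts and turns the commanded pose from where the row before left it, along the tool's axes as they then stand; what a row does not reach is not made up. A row lasts 1/8 s, in which the tool goes at most 62.5 mm and 10.7 degrees, less where a joint would pass 70% of its speed; a pose out of reach is approached as far as the arm can. A call with a gripper value outside its range is refused whole. The fingers move at their own pace and stop on an object; FORCE is the grip in N (left out, the last holds). Time passes only in rows, so rows that do not move let the fingers close, or fill a call up. It gives the time, the measured TCP pose, the force and the opening at its end, in the units of the state.
- ctrl.state(): the state, without advancing time (a new reading comes with each control period).
- ctrl.read_camera(name): name is "scene" or "top" or "wrist"; returns (picture, depth): 480x640x3 uint8, blue, green, red; 480x640 float32, m along the optical axis (not along the pixel's ray), 0 where there is no reading.
- ctrl.camera_params(name): a dict with "fx", "fy", "cx", "cy" (pixels), "D" ([k1, k2, p1, p2, k3] as OpenCV has them; the pictures are not rectified), "cam_to_world" (4x4, takes a point from camera to world coordinates). Camera axes: x right, y up, looking along -z (the intrinsics and any distortion apply to the point x, -y, -z); pixel columns grow to the right and rows downward; lengths in m; the calibration is good to about 2 mm. A picture is of the moment at which its call begins: read the wrist's pose just before it. camera_params takes no time and is no camera call; for the wrist camera it gives the pose at the moment of the call.
- ctrl.job_done(): hands the job in, once; it reports no verdict.
Trained networks look in the newest picture that a camera, given by its name, has taken for a name from the list of things; names that differ only in an ending like _2 or _b are one class to them, and where a whole thing is asked for, a point or a joint stands for the part that bears it (a point fixed in the world has none). Each returns a list of dicts, best first, with "conf" (0 to 1); they miss things now and then, are a little off and sometimes report something else, mostly with a low value. They report only what shows in the picture. A call takes as long as a camera call. They do not tell look-alikes from the thing itself.
- ctrl.spot_in(camera, label): "point" ([column, row] as shares, 0 to 1, of the picture: columns of its width, rows of its height, amid what is visible of it).
The state is a dict: "time": time; "joints": joint angles; "qd": joint speeds; "tau": joint torques, N m; "position": TCP position; "tcp_rot": TCP orientation; "ft_force": force on the tool from outside, world axes, zero at the start; "wrist_torque": the same for the moment, N m; "grip_width": finger opening in m.
Only numpy, scipy, OpenCV 4.12 (cv2) and the standard library are available. Lean on these libraries where they do the work, as an engineer would, in place of code of your own. Each camera call takes 0.05 s, during which the arm holds its last target. There are 200 camera calls.

### The job

Turn the dish carrier's swing arm on by one hole, towards the side where the dropper bottle stands: hook a fingertip through the pull ring, lift the spring pin out, swing the arm to the very next hole and let the pin drop fully home there. Work the ring only from inside its opening; do not grip it or press on its black outer rim. Do not touch the dish that rides on the arm, and leave the loose things around the carrier where they stand.

Things in the scene. Friction and masses are not known exactly. Their poses are not given: they have to be found in the camera images.
- carrier: The dish carrier, fixed: dark steel base plate 236 x 236 x 8 mm, a pivot post and, along the front, a 70 x 236 mm aluminium index bar, top 24 mm above the table. Origin on the table under the pivot; -x points to its front (robot side), +y to its left seen from the robot, z up. A tall microscope stands to the right of it, from y = 0.1 on and x beyond 0.55.
- middle_hole (a point): Mouth of the middle one of five 11 mm holes in the index bar's top, 24 mm above the table, straight in front of the pivot (carrier's -x). The holes lie on a circle of 150 mm radius about the pivot, 0.35 rad (52 mm) apart. The pin starts in the middle one.
- swing_arm (a joint): Turn of the arm about the pivot, rad, -0.85 to 0.85. 0: arm points to the carrier's front, pin in the middle hole, as it starts (within 0.006). Positive: the ring end goes to the carrier's +y. Holes at -0.70, -0.35, 0, 0.35, 0.70. Arm 30 mm wide, top 38 mm above the table. With the pin out it turns with light friction (0.06 N m) and does not spring back.
- index_pin (a joint): Lift of the index pin, m: 0 home in a hole, 0.016 fully up (stop); it clears the bar at 0.010. 8 mm pin, round nose, at the arm's end 150 mm from the pivot, pressed down by a spring: about 6 N to start lifting, 8 N at the top. Let go between holes it rides on the bar's top (0.010) and snaps into the next hole when pushed over it.
- ring_center (a point): Centre of the steel pull ring on the pin, 96 mm above the table with the pin home, 134 mm from the pivot; moves with the pin. Opening 46 mm across, looking along the arm; the ring's top leans 30 degrees back towards the pivot. Frame: x level along the arm to the pivot, y carrier's y at arm 0, z up. A finger through it, sloping down steeply towards the pivot (45 to 60 degrees), lifts it with its upper side.
- bushing_top (a point): Top of the 22 mm wide steel bushing that guides the pin at the arm's end, 150 mm from the pivot, 56 mm above the table. Above it stands the 12 mm thick neck that carries the ring's lower edge.
- ring_rim: Black plastic outer rim of the pull ring, 66 mm outer diameter, 4 mm thick, 11 mm long, round the steel inner ring (6 mm thick, 8 mm long). Origin at the ring's centre; x is the ring's axis, dipping 30 degrees towards the pivot, z up its leaning face. More than 4 N from the fingers on it counts as gripping or pressing it.
- carried_dish: The clear culture dish, 50 mm across and 9 mm high, clipped on top of the swing arm, 66 mm from the pivot between pivot and ring; origin under its centre, 41 mm above the table. Not to be touched.
- bottle_mid (a point): Half-way up the amber dropper bottle (33 mm across, 90 mm tall with its dropper), standing loose beside the carrier on its left or its right: the arm goes one hole towards this side. About 185 mm to the side of the pivot.
- screw_can: White can with a black screw cap, 41 mm across, 66 mm high, standing loose on the carrier's other side. Origin under its centre.
- small_dish: Small culture dish, 39 mm across, 11 mm high, loose beside the left end of the index bar. Origin under its centre.
- tape: Roll of label tape lying flat, 56 mm across, 19 mm high, loose beside the carrier's right rear. Origin under its centre.
There are look-alikes about, which are no part of the job. Leave any yellow look-alike of the part that bears bottle_mid alone.

How it is judged:
On the way:
1. the pin is lifted clear of its first hole (value of joint index_pin above 0.0095 m and value of joint swing_arm between -0.1 and 0.1 rad), for 0.05 s.
At the end, for the whole second after the job is handed in: The arm stands at rest at the next hole on the dropper bottle's side (within 0.03 rad), the pin is home in it (less than 3 mm up), and the four loose things beside the carrier are within 20 mm of where they stood (((y of bottle_mid in the frame of carrier above 0 m and value of joint swing_arm between 0.32 and 0.38 rad) or (y of bottle_mid in the frame of carrier below 0 m and value of joint swing_arm between -0.38 and -0.32 rad)) and value of joint index_pin below 0.003 m and velocity of joint swing_arm between -0.02 and 0.02 rad/s and distance of each of bottle_mid, screw_can, small_dish, tape from where it was at the start of the episode below 0.02 m); the robot touches nothing.
It fails at once if the ring's black outer rim was gripped or pressed (more than 4 N) (contact force between the fingers and ring_rim above 4 N).
It fails at once if the carried dish was touched by the robot (contact force between any of the fingers, the arm and carried_dish above 1 N).
It fails at once if a loose thing beside the carrier was moved or lifted by more than 20 mm (distance of any of bottle_mid, screw_can, small_dish, tape from where it was at the start of the episode above 0.02 m).
It also fails if it takes over 50 s, if anything falls off the work surface, if the arm or the gripper's body presses on something with over 40 N, if the wrist force passes 120 N, or if a joint passes its speed limit or range.

## Working session

There is one attempt and no reset: what is moved stays moved. The work goes in short steps, Python scripts to look and compute and a shell command to move; the robot and the scene stay as the last step left them, time stands still between calls to the robot, and variables do not carry over. Pictures are saved under pics/ and viewed, about 8 in all and at most 12, crops included, and the job is handed in when it is done.

```bash
ls; mkdir -p pics; cat > h.py <<'E'
import numpy as np, cv2
from station import ctrl
from scipy.spatial.transform import Rotation as R
def deproj(cam,depth,u,v,P=None,z=None):
    P=P or ctrl.camera_params(cam)
    K=np.array([[P['fx'],0,P['cx']],[0,P['fy'],P['cy']],[0,0,1.]])
    n=cv2.undistortPoints(np.array([[[u,v]]],float),K,np.array(P['D'],float))[0,0]
    T=np.array(P['cam_to_world'])
    r=T[:3,:3]@np.array([n[0],-n[1],-1.]); o=T[:3,3]
    if z is not None: return o+r*(z-o[2])/r[2]
    d=np.median([x for x in depth[int(v)-1:int(v)+2,int(u)-1:int(u)+2].ravel() if x>0] or [np.nan])
    return o+r*d
def proj(cam,X):
    P=ctrl.camera_params(cam)
    K=np.array([[P['fx'],0,P['cx']],[0,P['fy'],P['cy']],[0,0,1.]])
    T=np.linalg.inv(np.array(P['cam_to_world']))
    c=(T[:3,:3]@np.atleast_2d(X).T).T+T[:3,3]
    c=c*[1,-1,-1]
    return cv2.projectPoints(c,np.zeros(3),np.zeros(3),K,np.array(P['D'],float))[0][:,0]
E
python3 - <<'E'
from h import *
s=ctrl.state(); print({k:np.round(v,3) for k,v in s.items()})
for c in ['scene','top']:
    im,d=ctrl.read_camera(c); cv2.imwrite(f'pics/{c}0.png',im); np.save(f'{c}0.npy',d)
    P=ctrl.camera_params(c); print(c,np.round(P['cam_to_world'],3).tolist(),P['fx'])
    for l in ['carrier','middle_hole','ring_center','bushing_top','ring_rim','carried_dish','bottle_mid','screw_can','small_dish','tape','swing_arm']:
        try: r=ctrl.spot_in(c,l)
        except Exception as e: print(l,e); continue
        for q in r[:3]:
            u,v=q['point'][0]*640,q['point'][1]*480
            print(l,round(q['conf'],2),round(u),round(v),np.round(deproj(c,d,u,v),3))
E
```

```text
pics
{'time': np.float64(0.0), 'joints': array([ 1.054,  0.629,  0.038,  1.518, -0.027,  0.996, -0.02 ]), 'qd': array([-0.   , -0.   , -0.001,  0.001,  0.   ,  0.001,  0.001]), 'tau': array([-0.0000e+00, -5.6340e+01,  1.2260e+00, -1.9345e+01,  1.1000e-02,
        1.0000e-02,  0.0000e+00]), 'position': array([ 0.283, -0.584,  0.23 ]), 'tcp_rot': array([-0.001,  0.975,  0.223, -0.   ]), 'ft_force': array([-0.54 , -0.189, -1.138]), 'wrist_torque': array([-0.017,  0.01 , -0.032]), 'grip_width': np.float64(0.085)}
scene [[-0.497, 0.415, -0.762, -0.048], [-0.868, -0.241, 0.434, 0.767], [-0.003, 0.877, 0.48, 0.517], [0.0, 0.0, 0.0, 1.0]] 503.14755553549236
carrier 0.58 332 275 [0.6   0.373 0.009]
middle_hole 0.88 329 274 [0.609 0.374 0.008]
ring_center 0.69 374 242 [0.669 0.232 0.003]
ring_center 0.57 363 239 [0.694 0.242 0.002]
bushing_top 0.57 348 255 [0.642 0.312 0.01 ]
ring_rim 0.67 361 240 [0.541 0.354 0.107]
carried_dish 0.89 334 255 [0.609 0.364 0.045]
bottle_mid 0.81 234 336 [0.49  0.601 0.047]
bottle_mid 0.77 282 311 [0.501 0.521 0.052]
screw_can 0.86 381 216 [0.675 0.213 0.054]
sm
[... 298 characters left out ...]
69]
carrier 0.55 309 234 [0.62  0.37  0.044]
middle_hole 0.91 308 236 [0.617 0.371 0.043]
middle_hole 0.57 330 264 [0.57  0.336 0.12 ]
ring_center 0.77 332 269 [0.562 0.334 0.125]
bushing_top 0.15 378 150 [0.768 0.245 0.012]
ring_rim 0.89 333 264 [0.569 0.331 0.123]
ring_rim 0.54 379 153 [0.765 0.242 0.001]
carried_dish 0.9 312 241 [0.608 0.364 0.043]
carried_dish 0.47 335 268 [0.562 0.328 0.12 ]
bottle_mid 0.76 226 299 [0.514 0.508 0.069]
bottle_mid 0.65 179 304 [0.507 0.586 0.07 ]
screw_can 0.7 410 187 [0.694 0.198 0.065]
small_dish 0.93 255 328 [0.46  0.467 0.009]
small_dish 0.2 332 267 [0.564 0.333 0.125]
tape 0.68 377 152 [ 0.766  0.246 -0.001]
swing_arm 0.69 315 244 [0.604 0.36  0.044]
```

```bash
python3 - <<'E'
import cv2
a=cv2.imread('pics/scene0.png')[170:380,190:440];b=cv2.imread('pics/top0.png')[100:360,150:450]
cv2.imwrite('pics/a.png',cv2.resize(a,None,fx=3,fy=2.8,interpolation=cv2.INTER_CUBIC))
cv2.imwrite('pics/b.png',cv2.resize(b,None,fx=2.3,fy=2.3,interpolation=cv2.INTER_CUBIC))
E
```

```text
(no output)
```

View pics/a.png

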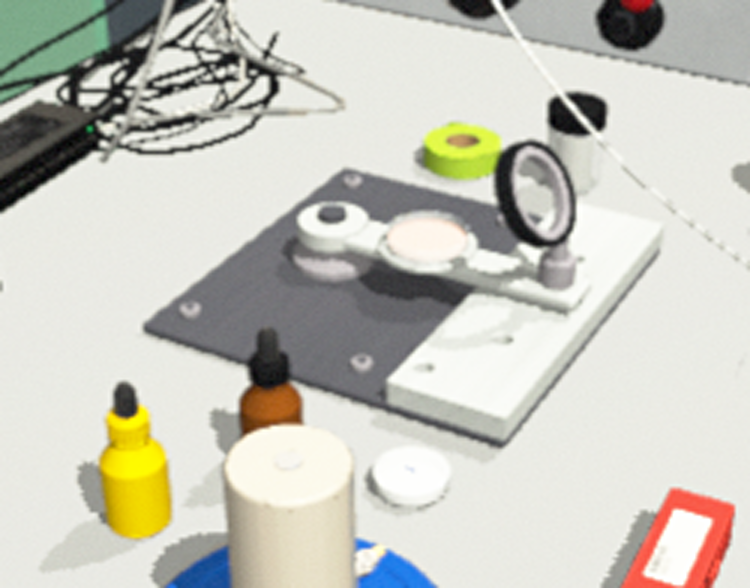

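View pics/b.png

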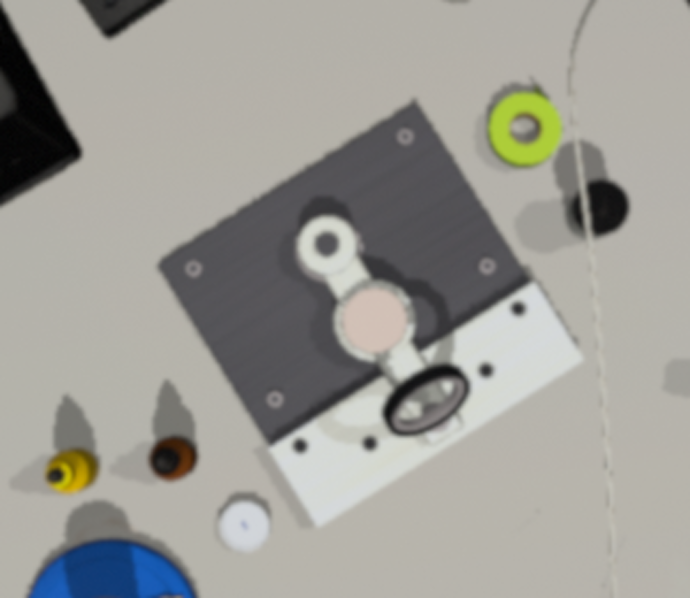

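The amber bottle stands on the carrier's left (+y), at top-picture pixel (226,299). The yellow one at (179,304) is the look-alike. The arm is at 0 and the ring is near (335,272). The holes show as dark dots, so I'll fit the carrier pose to them and look at the whole scene.

```bash
cat > fit.py <<'E'
from h import *
from scipy.optimize import least_squares
im=cv2.imread('pics/top0.png'); d=np.load('top0.npy')
g=255-cv2.cvtColor(im,cv2.COLOR_BGR2GRAY).astype(float)
th=[.70,.35,-.35,-.70]; W=[]
for (u,v) in [(300,446),(370,443),(486,370),(518,308)]:
    u=150+u/2.3;v=100+v/2.3; uu,vv=int(round(u)),int(round(v))
    w=g[vv-4:vv+5,uu-4:uu+5]; w=np.clip(w-np.median(w)-20,0,None)
    y,x=np.mgrid[vv-4:vv+5,uu-4:uu+5]
    W.append(deproj('top',d,(w*x).sum()/w.sum(),(w*y).sum()/w.sum(),z=.024)[:2])
W=np.array(W)
M=np.array([[-.15*np.cos(t),.15*np.sin(t)] for t in th])
f=lambda p:((M@np.array([[np.cos(p[2]),-np.sin(p[2])],[np.sin(p[2]),np.cos(p[2])]]).T+p[:2])-W).ravel()
r=least_squares(f,[.65,.39,.5]); print('carrier',r.x.round(4),'res mm',(r.fun*1000).round(1))
np.save('car.npy',r.x)
c,s=np.cos(r.x[2]),np.sin(r.x[2]); Rz=np.array([[c,-s,0],[s,c,0],[0,0,1]]);o=np.array([r.x[0],r.x[1],0])
print('ring',o+Rz@[-.134,0,.096],'bottle carrier',Rz.T@(np.array([.514,.508,.045])-o))
# ring cloud
P=ctrl.camera_params('top')
pts=[]
for v in range(235,300):
  for u in range(300,370):
    if d[v,u]>0:
      X=Rz.T@(deproj('top',d,u,v,P)-o)
      if X[2]>.068: pts.append(X)
pts=np.array(pts);print(len(pts),pts.min(0),pts.max(0),np.median(pts,0))
ds=np.load('scene0.npy')
for (u,v) in [(495,0),(560,90),(620,160),(690,215)]: 
  for dx in(-1,0,1): print((u,v),deproj('scene',ds,190+u/3+dx,170+v/2.8).round(3),end=' ')
print()
for (u,v) in [(572,60),(580,150),(590,250),(600,400),(608,500)]:
  for dx in(-1,0,1): print((u,v),deproj('top',d,150+u/2.3+dx,100+v/2.3).round(3),end=' ')
E
python3 fit.py
```

```text
carrier [0.6686 0.3974 0.542 ] res mm [-0.   0.3 -0.2  0.1  0.1 -0.1  0.1 -0.2]
ring [0.55381783 0.32825453 0.096     ] bottle carrier [-0.075391    0.17452472  0.045     ]
652 [-0.15569996 -0.03363448  0.0685027 ] [-0.11376807  0.03212157  0.12681261] [-0.13326624 -0.0002633   0.10314589]
(495, 0) [0.754 0.229 0.13 ] (495, 0) [0.753 0.228 0.13 ] (495, 0) [0.902 0.124 0.058] (560, 90) [0.702 0.209 0.074] (560, 90) [0.701 0.207 0.074] (560, 90) [0.821 0.114 0.002] (620, 160) [0.698 0.155 0.003] (620, 160) [0.635 0.204 0.046] (620, 160) [0.633 0.203 0.046] (690, 215) [ 0.613  0.16  -0.001] (690, 215) [ 0.612  0.159 -0.001] (690, 215) [ 0.61   0.158 -0.   ] 
(572, 60) [0.813 0.207 0.001] (572, 60) [0.777 0.227 0.158] (572, 60) [0.777 0.226 0.158] (580, 150) [0.726 0.218 0.103] (580, 150) [ 0.743  0.201 -0.001] (580, 150) [ 0.743  0.2   -0.001] (590, 250) [ 0.665  0.198 -0.001] (590, 250) [0.659 0.205 0.058] (590, 250) [0.66  0.203 0.056] (600, 400) [ 0.549  0.193 -0.002] (600, 400) [ 0.549  0.191 -0.002] (600, 400) [0.549 0.193 0.023] (608, 500) [ 0.472  0.188 -0.001] (608, 500) [0.474 0.189 0.014] (608, 500) [0.474 0.187 0.014]
```

View pics/scene0.png

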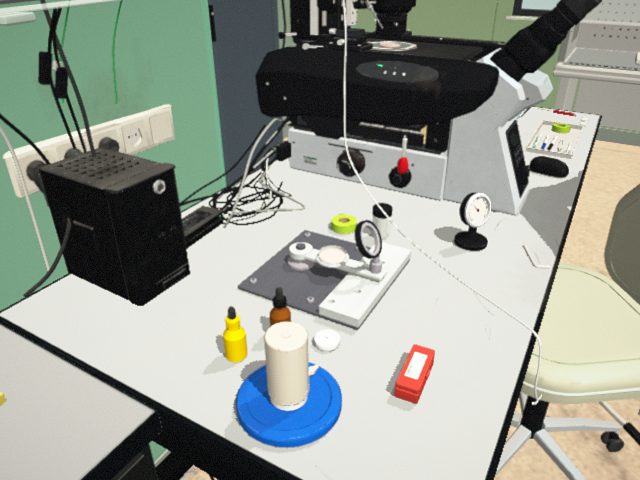

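The scene picture shows a free white cable that slopes down from (345,0) past the can to the table. A dial gauge stands at (475,215), a candle on a blue plate at (287,365) and a red box at (415,372). I'll stay high and come in from the robot's side with the fingers shut.

```bash
python3 -m inch '[0,0,0,0.02,-0.03,-0.02,0, 0,0,0,0.027,-0.038,-0.02,0, 0,0,0,0.027,-0.038,-0.02,0, 0,0,0,0.027,-0.038,-0.02,0, 0,0,0,0.027,-0.038,-0.02,0]' 40
python3 -m inch '[0,0,0,0.027,-0.038,0,0, 0,0,0,0.027,-0.038,0,0, 0,0,0,0.027,-0.038,0,0, 0,0,0,0.027,-0.038,0,0, 0,0,0,0.027,-0.038,0,0]'
python3 -m inch '[0,0,0,0.027,-0.038,0,0, 0,0,0,0.027,-0.038,0,0, 0,0,0,0.027,-0.038,0,0, 0,0,0,0.027,-0.038,0,0, 0,0,0,0.02,-0.03,0,0]'
```

```text
time: 1.82
position: [0.3194, -0.3639, 0.3321]
tcp_rot: [0.0, 0.975, 0.224, 0.0]
ft_force: [-0.2, 0.3, -0.5]
grip_width: 0.0
time: 2.45
position: [0.3581, -0.1342, 0.3317]
tcp_rot: [0.0, 0.975, 0.223, 0.001]
ft_force: [1.2, 1.0, 0.1]
grip_width: 0.0001
time: 3.08
position: [0.394, 0.0859, 0.3317]
tcp_rot: [-0.0, 0.975, 0.224, 0.001]
ft_force: [0.5, -0.3, 0.2]
grip_width: -0.0002
```

```bash
python3 -m inch '[0,0,-5.2,0,0,0,0, 0,9.5,0,0.02,0,0,0, 0,9.5,0,0.01,0,0,0, 0,9.5,0,0,0,0,0, 0,9.5,0,0,0,0,0]'
cat > tgt.py <<'E'
from h import *
import sys
def frame(th):  # ring frame at arm angle th, in world
    p=np.load('car.npy'); a=p[2]-th; h=np.array([np.cos(a),np.sin(a),0])
    return np.array([p[0],p[1],0]),h
def report(th=0,lift=0,dip=52):
    s=ctrl.state(); o,h=frame(th); q=s['tcp_rot']; Rt=R.from_quat([q[1],q[2],q[3],q[0]])
    c=o-.134*h+[0,0,.096+lift]
    d=np.radians(dip); z=h*np.cos(d)-np.array([0,0,np.sin(d)]); x=h*np.sin(d)+np.array([0,0,np.cos(d)]); y=np.cross(z,x)
    Rg=np.c_[x,y,z]
    print('joints',s['joints'].round(3),'ft',s['ft_force'].round(1),'t',round(s['time'],2))
    print('ring in tool (x,y,z):',Rt.inv().apply(c-s['position']).round(4),' rot to ideal deg:',np.degrees((Rt.inv()*R.from_matrix(Rg)).as_rotvec()).round(1))
    ra=h*np.cos(np.pi/6)-np.array([0,0,.5]); l=np.cross(np.array([0,0,1]),h); up=np.cross(ra,l)
    z=Rt.as_matrix()[:,2]; t=((c-s['position'])@ra)/(z@ra); e=s['position']+t*z-c
    print('axis crosses ring plane at left,up mm:',(1000*np.array([e@l,e@up])).round(1),' tip past plane mm',(-1000*t).round(1), 'dip',np.degrees(np.arcsin(-z[2])).round(1))
if __name__=='__main__': report(*map(float,sys.argv[1:]))
E
python3 tgt.py
```

```text
time: 3.7
position: [0.415, 0.1112, 0.3323]
tcp_rot: [-0.088, 0.927, 0.265, 0.25]
ft_force: [-0.2, 0.5, -0.1]
grip_width: 0.0001
joints [ 0.201 -0.012 -0.327  2.338 -0.659  0.411 -0.584] ft [-0.2  0.5 -0.1] t 3.7
ring in tool (x,y,z): [ 0.0786 -0.1014  0.3252]  rot to ideal deg: [-2.2  7.3  0.2]
axis crosses ring plane at left,up mm: [-100.2  -89.5]  tip past plane mm -365.2 dip 59.3
```

```bash
python3 -m inch '[0,0,0,0.016,-0.02,0.04,0, 0,0,0,0.016,-0.02,0.045,0, 0,0,0,0.016,-0.02,0.045,0, -1,3.5,0,0.016,-0.02,0.045,0, -1,3.5,0,0.016,-0.02,0.03,0]'; python3 tgt.py
```

```text
time: 4.32
position: [0.4879, 0.2438, 0.2887]
tcp_rot: [-0.1, 0.924, 0.258, 0.263]
ft_force: [0.9, 0.3, 0.2]
grip_width: -0.0001
joints [-0.769  0.232  0.39   2.256 -1.1    0.233 -0.41 ] ft [0.9 0.3 0.2] t 4.33
ring in tool (x,y,z): [-0.0196 -0.027   0.2179]  rot to ideal deg: [-2.9  5.5 -0.8]
axis crosses ring plane at left,up mm: [-27.8  21.8]  tip past plane mm -206.5 dip 57.4
```

Joints 5 and 6 have run into their limits. I'll identify the kinematics from the poses recorded so far, so I can choose a reachable slope and posture.

```bash
cat > kin.py <<'E'
from h import *
import itertools
from scipy.optimize import least_squares
s=ctrl.state()
D=[([1.054,.629,.038,1.518,-.027,.996,-.02],[.283,-.584,.23],[-.001,.975,.223,0]),
([0.201,-0.012,-0.327,2.338,-0.659,0.411,-0.584],[.415,.1112,.3323],[-.088,.927,.265,.25]),
(s['joints'],s['position'],s['tcp_rot'])]
rot=lambda q:R.from_quat([q[1],q[2],q[3],q[0]])
ax='zyzyzyz'
def chain(q,S,b,c):
    out=[];T=R.identity()
    for i in range(7):
        T=T*R.from_euler(ax[i],S[i]*q[i]+(b if i==0 else 0)+(c if i==6 else 0)); out.append(T)
    return out
best=[]
for S in itertools.product([1,-1],repeat=7):
    if S[1]<0: continue
    m=1e9
    for b0 in (-2,0,2):
      for c0 in(-2,0,2):
        f=lambda p:np.concatenate([(rot(w).inv()*chain(q,S,*p)[6]).as_rotvec() for q,_,w in D])
        r=least_squares(f,[b0,c0]); 
        if r.cost<m: m=r.cost; k=r.x
    best.append((m,S,k))
best.sort(key=lambda t:t[0])
for b in best[:4]:
    A=[];y=[]
    for q,p,w in D:
        C=[t.as_matrix() for t in chain(q,b[1],*b[2])]
        # d1 z, upper z(after j2/3), elbow x (after j3), elbow x after j4, fore z (after j5), wrist x after j5, wrist x after j6, tool z
        A.append(np.c_[[0,0,1],C[1][:,2],C[2][:,0],C[3][:,0],C[3][:,2],C[5][:,0],C[5][:,2]]); y.append(np.array(p))
    A=np.vstack(A);y=np.concatenate(y)
    for cols in ([0,1,4,6],range(7)):
        x,*_=np.linalg.lstsq(A[:,list(cols)],y,rcond=None); print(b[0],b[1],b[2].round(4),x.round(3),'res',np.abs(A[:,list(cols)]@x-y).max().round(4))
E
python3 kin.py
```

```text
1.2847132781102937e-06 (-1, 1, -1, 1, -1, 1, -1) [-7.0000e-04  1.5709e+00] [0.346 0.531 0.407 0.312] res 0.0261
1.2847132781102937e-06 (-1, 1, -1, 1, -1, 1, -1) [-7.0000e-04  1.5709e+00] [ 0.225  0.556 -0.013 -0.06   0.313 -0.038  0.333] res 0.0261
0.013483388271729095 (1, 1, 1, 1, 1, 1, 1) [ 1.2203 -1.3823] [ 1.792 -0.516 -0.356  1.409] res 0.1329
0.013483388271729095 (1, 1, 1, 1, 1, 1, 1) [ 1.2203 -1.3823] [ 0.736 -0.45  -0.044 -0.643 -0.755  0.035  1.129] res 0.1427
0.32535699930160156 (-1, 1, -1, 1, -1, 1, 1) [0.1617 2.3929] [0.421 0.402 0.496 0.197] res 0.112
0.32535699930160156 (-1, 1, -1, 1, -1, 1, 1) [0.1617 2.3929] [ 0.136  0.477 -0.029 -0.122  0.21  -0.139  0.3  ] res 0.1076
0.4695366836713465 (1, 1, 1, 1, 1, 1, -1) [ 1.0576 -2.2045] [ 1.947 -0.662 -0.264  1.362] res 0.1032
0.4695366836713465 (1, 1, 1, 1, 1, 1, -1) [ 1.0576 -2.2045] [ 0.495 -0.482 -0.135 -0.85  -0.97  -0.103  1.203] res 0.0807
```

```bash
cat >> kin.py <<'E'
print('---'); b=best[0]; S,k=b[1],b[2]
A=[];y=[]
for q,p,w in D:
    C=[t.as_matrix() for t in chain(q,S,*k)]
    A.append(np.c_[[0,0,1],C[1][:,2],C[1][:,1],C[3][:,2],C[5][:,2]]); y.append(np.array(p))
A=np.vstack(A);y=np.concatenate(y)
x,*_=np.linalg.lstsq(A,y,rcond=None); print(x.round(4),'res',np.abs(A@x-y).max().round(4))
np.save('len.npy',x)
E
cat > ik.py <<'E'
from h import *
from scipy.optimize import least_squares
L=np.load('len.npy'); S=[-1,1,-1,1,-1,1,-1]
lo=np.array([-3.06,-.37,-1.25,.18,-1.1,.23,-2.94]);hi=np.array([3.06,2.12,1.32,2.47,4.24,1.98,2.94])
def fk(q):
    T=R.identity();C=[]
    for i,a in enumerate('zyzyzyz'):
        T=T*R.from_euler(a,S[i]*q[i]+(np.pi/2 if i==6 else 0)); C.append(T.as_matrix())
    return L[0]*np.array([0,0,1])+L[1]*C[1][:,2]+L[2]*C[1][:,1]+L[3]*C[3][:,2]+L[4]*C[5][:,2],T
def goal(th,dip,depth,lift=0,roll=0,up=0.0):
    p=np.load('car.npy'); a=p[2]-th; h=np.array([np.cos(a),np.sin(a),0]); c=np.array([p[0],p[1],0])-.134*h+[0,0,.096+lift]
    d=np.radians(dip); z=h*np.cos(d)-np.array([0,0,np.sin(d)]); x=h*np.sin(d)+np.array([0,0,np.cos(d)])
    Rg=R.from_matrix(np.c_[x,np.cross(z,x),z])*R.from_euler('z',roll)
    return c+depth*z+np.array([0,0,up]),Rg
def ik(p,Rg,q0,w=.002):
    f=lambda q:np.r_[(fk(q)[0]-p)*10,(Rg.inv()*fk(q)[1]).as_rotvec()*3,w*(q-(lo+hi)/2)]
    r=least_squares(f,np.clip(q0,lo+.01,hi-.01),bounds=(lo+.03,hi-.03))
    q=r.x; return q,np.linalg.norm(fk(q)[0]-p)*1000,np.degrees((Rg.inv()*fk(q)[1]).magnitude())
E
python3 kin.py | sed -n '/---/,$p'
python3 - <<'E'
from ik import *
s=ctrl.state(); print('chk',fk(s['joints'])[0]-s['position'])
rng=np.random.default_rng(0)
for dip in (48,54,60):
  for roll in (0,np.pi/2,np.pi,-np.pi/2):
    sols=[]
    for _ in range(25):
        q0=rng.uniform(lo,hi); q,e,a=ik(*goal(.17,dip,.02),q0)
        if e<1 and a<.5: sols.append(q)
    u={tuple(q.round(1)) for q in sols}
    print(dip,round(roll,2),len(sols),[tuple(map(float,x)) for x in list(u)[:3]])
E
```

```text
---
[ 0.3445  0.5481 -0.0261  0.3879  0.3433] res 0.0034
chk [ 0.00293874  0.00183883 -0.00249812]Traceback (most recent call last):
  File "<stdin>", line 8, in <module>
  File "ik.py", line 17, in ik
    r=least_squares(f,np.clip(q0,lo+.01,hi-.01),bounds=(lo+.03,hi-.03))
    return func(*args, **kwargs)
    raise ValueError("Initial guess is outside of provided bounds")
ValueError: Initial guess is outside of provided bounds
```

```bash
sed -i 's/lo+.01,hi-.01/lo+.04,hi-.04/' ik.py
cat > srch.py <<'E'
from ik import *
rng=np.random.default_rng(0)
for dip in (48,54,60):
  for roll in (0,np.pi/2,np.pi,-np.pi/2):
    sols=[]
    for _ in range(25):
        q0=rng.uniform(lo,hi); q,e,a=ik(*goal(.17,dip,.02),q0)
        if e<1 and a<.5: sols.append((min((q-lo).min(),(hi-q).min()),q))
    sols.sort(key=lambda t:-t[0])
    print(dip,round(roll,2),len(sols),[(round(m,2),q.round(1).tolist()) for m,q in sols[:3]])
E
timeout 300 python3 srch.py
```

```text
48 0 10 [(np.float64(0.23), [-0.8, 0.8, 0.1, 2.2, 2.8, 0.6, 1.5]), (np.float64(0.23), [-0.8, 0.8, 0.1, 2.2, 2.8, 0.6, 1.5]), (np.float64(0.23), [-0.8, 0.8, 0.1, 2.2, 2.8, 0.6, 1.5])]
48 1.57 13 [(np.float64(0.23), [-0.8, 0.8, 0.1, 2.2, 2.8, 0.6, 1.5]), (np.float64(0.23), [-0.8, 0.8, 0.1, 2.2, 2.8, 0.6, 1.5]), (np.float64(0.23), [-0.8, 0.8, 0.1, 2.2, 2.8, 0.6, 1.5])]
48 3.14 12 [(np.float64(0.23), [-0.8, 0.8, 0.1, 2.2, 2.8, 0.6, 1.5]), (np.float64(0.23), [-0.8, 0.8, 0.1, 2.2, 2.8, 0.6, 1.5]), (np.float64(0.23), [-0.8, 0.8, 0.1, 2.2, 2.8, 0.6, 1.5])]
48 -1.57 6 [(np.float64(0.23), [-0.8, 0.8, 0.1, 2.2, 2.8, 0.6, 1.5]), (np.float64(0.23), [-0.8, 0.8, 0.1, 2.2, 2.8, 0.6, 1.5]), (np.float64(0.23), [-0.8, 0.8, 0.1, 2.2, 2.8, 0.6, 1.5])]
54 0 15 [(np.float64(0.18), [-0.8, 0.8, 0.1, 2.2, 2.8, 0.4, 1.5]), (np.float64(0.18), [-0.8, 0.8, 0.1, 2.2, 2.8, 0.4, 1.5]), (np.float64(0.18), [-0.8, 0.8, 0.1, 2.2, 2.8, 0.4, 1.5])]
54 1.57 6 [(np.float64(0.18), [-0.8, 0.8, 0.1, 2.2, 2.8, 0.4, 1.5]), (np.float64(0.18), [-0.8, 0.8, 0.1, 2.2, 2.8, 0.4, 1.5]), (np.float64(0.18), [-0.8, 0.8, 0.1, 2.2, 2.8, 0.4
[... 429 characters left out ...]
1, 3.7, 0.3, 0.6]), (np.float64(0.03), [-1.0, 0.8, 0.5, 2.1, 3.7, 0.3, 0.6]), (np.float64(0.03), [-0.7, 0.7, -0.0, 2.1, 2.4, 0.3, 2.0])]
60 1.57 10 [(np.float64(0.03), [-0.7, 0.7, -0.0, 2.1, 2.4, 0.3, 2.0]), (np.float64(0.03), [-1.0, 0.8, 0.5, 2.1, 3.7, 0.3, 0.6]), (np.float64(0.03), [-0.7, 0.7, -0.0, 2.1, 2.4, 0.3, 2.0])]
60 3.14 8 [(np.float64(0.03), [-0.7, 0.7, -0.0, 2.1, 2.4, 0.3, 2.0]), (np.float64(0.03), [-0.7, 0.7, -0.0, 2.1, 2.4, 0.3, 2.0]), (np.float64(0.03), [-0.7, 0.7, -0.0, 2.1, 2.4, 0.3, 2.0])]
60 -1.57 5 [(np.float64(0.03), [-1.0, 0.8, 0.5, 2.1, 3.7, 0.3, 0.6]), (np.float64(0.03), [-0.7, 0.7, -0.0, 2.1, 2.4, 0.3, 2.0]), (np.float64(0.03), [-0.7, 0.7, -0.0, 2.1, 2.4, 0.3, 2.0])]
```

The Kinova-like wrist needs its flipped branch (joint 5 near π) for a slope of about 48–50°. I'll plan a joint-space route to it and turn it into tool rows.

```bash
cat > plan.py <<'E'
from ik import *
import sys
def solve(th,dip,depth,lift,roll,q0s):
    b=None
    for q0 in q0s:
        q,e,a=ik(*goal(th,dip,depth,lift,roll),q0)
        if e<1 and a<.5:
            m=min((q-lo).min(),(hi-q).min())
            if b is None or m>b[0]: b=(m,q)
    return b
if __name__=='__main__':
    for dip in (46,50):
        q0s=[np.array([-.8,.8,.1,2.2,2.8,.5,-1.6])]
        for th,de,li in ((0,-.12,0),(0,.02,0),(.0,.02,.03),(.2,.02,.03),(.35,.02,.03),(.35,.02,0),(.35,-.12,0)):
            b=solve(th,dip,de,li,np.pi,q0s); print(dip,th,de,li,None if b is None else (round(b[0],2),b[1].round(2).tolist()))
            if b: q0s=[b[1]]
            if (th,de)==(0,-.12) and b: np.save(f'pre{dip}.npy',b[1])
    s=ctrl.state(); q=s['joints'].copy(); g=np.load('pre46.npy')
    for k in np.linspace(0,1,11):
        qq=q+(g-q)*k; p,T=fk(qq); z=T.as_matrix()[:,2]
        print(round(k,1),qq.round(2),p.round(3),'dip',np.degrees(np.arcsin(-z[2])).round(0))
E
python3 plan.py
```

```text
46 0 -0.12 0 None
46 0 0.02 0 (np.float64(0.23), [0.01, 1.08, -0.93, 2.24, 2.49, 0.99, -0.57])
46 0.0 0.02 0.03 (np.float64(0.23), [0.02, 1.01, -0.95, 2.24, 2.43, 0.94, -0.55])
46 0.2 0.02 0.03 (np.float64(0.26), [-0.2, 0.95, -0.84, 2.21, 2.26, 1.04, -0.78])
46 0.35 0.02 0.03 (np.float64(0.32), [-0.36, 0.92, -0.75, 2.15, 2.1, 1.07, -0.89])
46 0.35 0.02 0 (np.float64(0.32), [-0.36, 0.99, -0.75, 2.15, 2.16, 1.12, -0.92])
46 0.35 -0.12 0 (np.float64(0.15), [-0.48, 0.7, -0.77, 2.32, 1.91, 1.06, -0.99])
50 0 -0.12 0 (np.float64(0.09), [0.1, 0.73, -1.03, 2.38, 2.2, 0.79, -0.54])
50 0 0.02 0 (np.float64(0.27), [0.0, 1.03, -0.91, 2.2, 2.37, 0.88, -0.5])
50 0.0 0.02 0.03 (np.float64(0.28), [0.01, 0.96, -0.92, 2.19, 2.31, 0.83, -0.48])
50 0.2 0.02 0.03 (np.float64(0.3), [-0.2, 0.91, -0.82, 2.17, 2.16, 0.93, -0.7])
50 0.35 0.02 0.03 (np.float64(0.36), [-0.35, 0.89, -0.73, 2.11, 2.01, 0.96, -0.81])
50 0.35 0.02 0 (np.float64(0.36), [-0.35, 0.96, -0.74, 2.11, 2.08, 1.01, -0.85])
50 0.35 -0.12 0 (np.float64(0.21), [-0.45, 0.65, -0.74, 2.26, 1.82, 0.92, -0.86])Traceback (most recent call last):
  File "plan.py", line 18, in <module>
    s=ctrl.state(); q=s['joints'].copy(); g=np.load('pre46.npy')
                                            ~~~~~~~^^^^^^^^^^^^^
    fid = stack.enter_context(open(os.fspath(file), "rb"))
                              ~~~~^^^^^^^^^^^^^^^^^^^^^^^
FileNotFoundError: [Errno 2] No such file or directory: 'pre46.npy'
```

```bash
cat > path.py <<'E'
from plan import *
# path.py: from now, joint path to pregrasp; prints next 5 rows
def rows(q,g,steps,n=5):
    s=ctrl.state(); w=s['tcp_rot']; T0=R.from_quat([w[1],w[2],w[3],w[0]]); p0=s['position']
    off=p0-fk(q)[0]; out=[]
    for k in range(1,n+1):
        a=min(1,k/steps); p,T=fk(q+(g-q)*a); p=p+off*(1-a)
        d=T0.inv()*T; sh=T0.inv().apply(p-p0)   # turn then shift order unknown: shift in start axes vs end axes
        out.append(np.r_[np.degrees(d.as_rotvec()),sh]); p0,T0=p,T
    return np.array(out)
if __name__=='__main__':
    steps=int(sys.argv[1]); show=len(sys.argv)>2
    q=ctrl.state()['joints'].copy()
    g=solve(0,50,-.09,0,np.pi,[np.array([0.1,.8,-1,2.3,2.25,.85,-.5])]); print(g[0].round(2),g[1].round(2)); g=g[1]
    print('now',q.round(2))
    if show:
        for k in np.linspace(0,1,9):
            qq=q+(g-q)*k; p,T=fk(qq); z=T.as_matrix()[:,2]; print(round(k,2),p.round(3),'z',z.round(2))
    for r in rows(q,g,steps): print(np.r_[r[:3].round(1),r[3:].round(4)].tolist(),'ang',np.linalg.norm(r[:3]).round(1))
E
python3 path.py 25 1
```

```text
0.12 [ 0.07  0.81 -1.    2.35  2.25  0.83 -0.54]
now [-0.77  0.23  0.39  2.26 -1.1   0.23 -0.41]
0.0 [0.491 0.246 0.286] z [ 0.43  0.32 -0.84]
0.12 [0.424 0.245 0.221] z [ 0.23  0.26 -0.94]
0.25 [0.365 0.214 0.172] z [ 0.06  0.13 -0.99]
0.38 [0.331 0.17  0.14 ] z [-0.03 -0.03 -1.  ]
0.5 [0.332 0.13  0.12 ] z [-0.02 -0.17 -0.99]
0.62 [0.364 0.115 0.107] z [ 0.09 -0.22 -0.97]
0.75 [0.415 0.14  0.101] z [ 0.26 -0.15 -0.95]
0.88 [0.467 0.206 0.115] z [ 0.43  0.04 -0.9 ]
1.0 [0.504 0.298 0.165] z [ 0.55  0.33 -0.77]
[1.6, -3.9, -7.8, -0.0257, -0.0129, 0.0105] ang 8.8
[1.8, -3.9, -7.7, -0.0248, -0.0135, 0.0105] ang 8.8
[1.9, -3.8, -7.6, -0.0236, -0.0139, 0.0104] ang 8.8
[2.1, -3.7, -7.6, -0.0222, -0.014, 0.0103] ang 8.7
[2.1, -3.6, -7.6, -0.0207, -0.0138, 0.0101] ang 8.6
```

```bash
cat > path2.py <<'E'
from path import *
V=np.array([-.35,.45,-.3,1.95,.6,.6,-.47])
if __name__=='__main__':
    which,steps=sys.argv[1],int(sys.argv[2]); n=int(sys.argv[3])
    q=ctrl.state()['joints'].copy()
    g=V if which=='v' else solve(0,50,-.09,0,np.pi,[np.array([0.1,.8,-1,2.3,2.25,.85,-.5])])[1]
    print('now',q.round(2),'to',g.round(2))
    for k in np.linspace(0,1,6):
        qq=q+(g-q)*k; p,T=fk(qq); z=T.as_matrix()[:,2]; print(round(k,2),p.round(3),'z',z.round(2))
    for i,r in enumerate(rows(q,g,steps,n)): print(np.r_[r[:3].round(1),r[3:].round(4)].tolist(),'ang',np.linalg.norm(r[:3]).round(1))
E
python3 path2.py v 15 10
python3 -c "
from path2 import *
g=solve(0,50,-.09,0,np.pi,[np.array([0.1,.8,-1,2.3,2.25,.85,-.5])])[1]
for k in np.linspace(0,1,6):
    qq=V+(g-V)*k; p,T=fk(qq); z=T.as_matrix()[:,2]; print(round(k,2),p.round(3),'z',z.round(2))"
```

```text
now [-0.77  0.23  0.39  2.26 -1.1   0.23 -0.41] to [-0.35  0.45 -0.3   1.95  0.6   0.6  -0.47]
0.0 [0.491 0.246 0.286] z [ 0.43  0.32 -0.84]
0.2 [0.473 0.269 0.265] z [ 0.32  0.32 -0.89]
0.4 [0.46  0.273 0.245] z [ 0.24  0.26 -0.94]
0.6 [0.463 0.262 0.23 ] z [ 0.19  0.17 -0.97]
0.8 [0.487 0.246 0.225] z [ 0.22  0.06 -0.97]
1.0 [0.533 0.233 0.232] z [ 0.3  -0.03 -0.95]
[1.4, -1.8, -6.8, -0.0037, -0.0113, 0.0066] ang 7.2
[1.4, -1.9, -6.8, -0.0036, -0.0098, 0.0064] ang 7.2
[1.3, -1.9, -6.7, -0.0035, -0.0082, 0.0062] ang 7.1
[1.2, -1.9, -6.6, -0.0035, -0.0066, 0.0059] ang 7.0
[1.1, -1.9, -6.6, -0.0036, -0.0048, 0.0056] ang 6.9
[0.9, -2.0, -6.5, -0.0038, -0.003, 0.0052] ang 6.9
[0.8, -2.0, -6.4, -0.0041, -0.0011, 0.0048] ang 6.8
[0.6, -2.0, -6.4, -0.0045, 0.0009, 0.0043] ang 6.7
[0.4, -2.0, -6.3, -0.0051, 0.0029, 0.0038] ang 6.6
[0.2, -2.0, -6.2, -0.0058, 0.0049, 0.0033] ang 6.5
0.0 [0.533 0.233 0.232] z [ 0.3  -0.03 -0.95]
0.2 [0.522 0.198 0.191] z [ 0.32 -0.12 -0.94]
0.4 [0.521 0.186 0.164] z [ 0.38 -0.13 -0.92]
0.6 [0.523 0.2   0.148] z [ 0.46 -0.06 -0.89]
0.8 [0.52  0.24  0.146] z [ 0.52  0.11 -0.85]
1.0 [0.504 0.298 0.165] z [ 0.55  0.33 -0.77]
```

```bash
python3 -m inch '[1.4,-1.8,-6.8,-0.004,-0.011,0,0, 1.4,-1.9,-6.8,-0.004,-0.01,0,0, 1.3,-1.9,-6.7,-0.004,-0.008,0,0, 1.2,-1.9,-6.6,-0.004,-0.007,0,0, 1.1,-1.9,-6.6,-0.004,-0.005,0,0]'
python3 path2.py v 10 5
```

```text
time: 4.95
position: [0.4476, 0.261, 0.2791]
tcp_rot: [-0.05, 0.82, 0.537, 0.191]
ft_force: [-0.1, 0.1, 0.1]
grip_width: 0.0001
now [-0.87  0.25  0.47  2.16 -0.64  0.46 -0.31] to [-0.35  0.45 -0.3   1.95  0.6   0.6  -0.47]
0.0 [0.453 0.264 0.277] z [ 0.26  0.29 -0.92]
0.2 [0.449 0.256 0.256] z [ 0.21  0.21 -0.96]
0.4 [0.455 0.246 0.241] z [ 0.19  0.12 -0.97]
0.6 [0.471 0.236 0.231] z [ 0.19  0.05 -0.98]
0.8 [0.497 0.232 0.228] z [ 0.23 -0.   -0.97]
1.0 [0.533 0.233 0.232] z [ 0.3  -0.03 -0.95]
[0.8, -2.9, -6.5, -0.0075, -0.002, 0.0088] ang 7.2
[0.7, -2.7, -6.4, -0.0069, -0.0002, 0.0083] ang 7.0
[0.6, -2.5, -6.3, -0.0063, 0.0017, 0.0077] ang 6.9
[0.4, -2.4, -6.3, -0.0059, 0.0037, 0.0071] ang 6.7
[0.2, -2.2, -6.1, -0.0056, 0.0059, 0.0064] ang 6.5
```

```bash
python3 -m inch '[0.8,-2.9,-6.5,-0.008,-0.002,0.005,0, 0.7,-2.7,-6.4,-0.007,0,0.005,0, 0.6,-2.5,-6.3,-0.006,0.002,0.005,0, 0.4,-2.4,-6.3,-0.006,0.004,0.005,0, 0.2,-2.2,-6.1,-0.006,0.006,0.005,0]'
python3 path2.py v 5 5
```

```text
time: 5.58
position: [0.4576, 0.2352, 0.2488]
tcp_rot: [0.042, 0.658, 0.746, 0.094]
ft_force: [-0.5, -0.2, -0.9]
grip_width: -0.0002
now [-0.92  0.35  0.49  2.06 -0.29  0.57 -0.11] to [-0.35  0.45 -0.3   1.95  0.6   0.6  -0.47]
0.0 [0.462 0.239 0.247] z [ 0.19  0.09 -0.98]
0.2 [0.467 0.229 0.235] z [ 0.18  0.03 -0.98]
0.4 [0.476 0.223 0.227] z [ 0.18 -0.01 -0.98]
0.6 [0.491 0.222 0.224] z [ 0.21 -0.04 -0.98]
0.8 [0.51  0.225 0.225] z [ 0.25 -0.04 -0.97]
1.0 [0.533 0.233 0.232] z [ 0.3  -0.03 -0.95]
[1.2, -3.0, -6.1, -0.0099, 0.0017, 0.0123] ang 6.9
[0.3, -2.4, -6.0, -0.0075, 0.0074, 0.0097] ang 6.5
[-0.8, -1.8, -5.8, -0.0057, 0.0134, 0.0067] ang 6.1
[-2.0, -1.4, -5.4, -0.0047, 0.0196, 0.0031] ang 5.9
[-3.2, -1.0, -4.9, -0.0049, 0.0259, -0.0009] ang 5.9
```

```bash
cat > sim.py <<'E'
from ik import *
from scipy.optimize import lsq_linear
def jac(q):
    J=np.zeros((6,7)); p,T=fk(q); e=1e-5
    for i in range(7):
        d=np.zeros(7);d[i]=e; p2,T2=fk(q+d); J[:3,i]=(p2-p)/e; J[3:,i]=(T2*T.inv()).as_rotvec()/e
    return J
W=np.r_[np.ones(3)*1,np.ones(3)*.3]
def track(q,p,T,lam=.01,it=4):
    for _ in range(it):
        pc,Tc=fk(q); e=np.r_[p-pc,(T*Tc.inv()).as_rotvec()]
        A=np.vstack([jac(q)*W[:,None],lam*np.eye(7)]); b=np.r_[e*W,np.zeros(7)]
        q=q+lsq_linear(A,b,bounds=(np.minimum(lo-q,-1e-6),np.maximum(hi-q,1e-6))).x
    pc,Tc=fk(q); return q,np.linalg.norm(p-pc),np.degrees((T*Tc.inv()).magnitude())
def simrows(q,rows,order=0):
    p,T=fk(q)
    for r in rows:
        p=p+T.apply(r[3:6]); T=T*R.from_rotvec(np.radians(r[:3]))
        for k in range(1): q,e,a=track(q,p,T)
    return q,e,a
if __name__=='__main__':
    r=np.array([0.8,-2.9,-6.5,-0.008,-0.002,0.005,0, 0.7,-2.7,-6.4,-0.007,0,0.005,0, 0.6,-2.5,-6.3,-0.006,0.002,0.005,0, 0.4,-2.4,-6.3,-0.006,0.004,0.005,0, 0.2,-2.2,-6.1,-0.006,0.006,0.005,0]).reshape(-1,7)
    print(simrows(np.array([-.87,.25,.47,2.16,-.64,.46,-.31]),r))
    r=np.array([0,0,0,0.016,-0.02,0.04,0, 0,0,0,0.016,-0.02,0.045,0, 0,0,0,0.016,-0.02,0.045,0, -1,3.5,0,0.016,-0.02,0.045,0, -1,3.5,0,0.016,-0.02,0.03,0]).reshape(-1,7)
    print(simrows(np.array([0.201,-0.012,-0.327,2.338,-0.659,0.411,-0.584]),r), 'true [-0.769  0.232  0.39   2.256 -1.1    0.233 -0.41 ]')
    # candidate routes: tool direction cone about forearm via waypoints
    q0=ctrl.state()['joints'].copy(); p0,T0=fk(q0)
    from scipy.spatial.transform import Slerp
    res=[]
    def go(q,pa,Ta,pb,Tb,n):
        bad=0; S=Slerp([0,1],R.concatenate([Ta,Tb]))
        for k in range(1,n+1):
            q,e,a=track(q,pa+(pb-pa)*k/n,S(k/n),it=2); bad=max(bad,e)
        return q,e,a,bad
    for roll in (0,np.pi/2,np.pi,-np.pi/2):
        gp,gT=goal(0,50,-.09,0,roll)
        for az in np.radians([-150,-120,-90,-60,-30,0,30]):
          for tilt in np.radians([20,40]):
            zv=np.array([np.cos(az)*np.sin(tilt),np.sin(az)*np.sin(tilt),-np.cos(tilt)])
            for tw in (-90,0,90):
              # via orientation: swing T0's z to zv then twist
              z0=T0.as_matrix()[:,2]; ax=np.cross(z0,zv); an=np.arctan2(np.linalg.norm(ax),z0@zv)
              Tv=R.from_rotvec(ax/np.linalg.norm(ax)*an)*T0*R.from_euler('z',tw,degrees=True)
              for vp in ([.47,.2,.25],[.52,.1,.3]):
                q,e,a,b1=go(q0,p0,T0,np.array(vp),Tv,10)
                q2,e2,a2,b2=go(q,np.array(vp),Tv,gp,gT,15)
                m=min((q2-lo).min(),(hi-q2).min())
                res.append((e2*1000+a2-20*max(m,0),round(roll,2),round(np.degrees(az)),round(np.degrees(tilt)),tw,vp,round(m,2),round(max(b1,b2)*1000),q2.round(2).tolist()))
    res.sort(key=lambda t:t[0])
    for r in res[:8]: print(r)
E
time timeout 500 python3 sim.py
```

```text
(array([-0.91138732,  0.34899051,  0.49121122,  2.05950562, -0.29601277,
        0.57708458, -0.10420373]), np.float64(2.3242344762223668e-11), np.float64(8.946311960642869e-09))
(array([-0.93259808,  0.42456692,  0.48456791,  2.16306461, -1.100012  ,
        0.22998504, -0.5189698 ]), np.float64(0.02663761213594934), np.float64(10.030054397909488)) true [-0.769  0.232  0.39   2.256 -1.1    0.233 -0.41 ]
(np.float64(-2.435448740699943), 3.14, 30, 40, -90, [0.52, 0.1, 0.3], np.float64(0.12), 21, [0.12, 0.87, -1.11, 2.35, 2.19, 0.91, -0.45])
(np.float64(-2.3741866001803102), -1.57, 30, 40, -90, [0.47, 0.2, 0.25], np.float64(0.12), 9, [0.06, 0.8, -0.99, 2.35, 2.25, 0.82, -2.12])
(np.float64(-2.3390613784141085), -1.57, 0, 20, -90, [0.47, 0.2, 0.25], np.float64(0.12), 5, [0.04, 0.77, -0.94, 2.35, 2.28, 0.78, -2.17])
(np.float64(-2.3333319113961615), -1.57, -30, 40, 90, [0.52, 0.1, 0.3], np.float64(0.12), 95, [0.03, 0.77, -0.93, 2.35, 2.28, 0.78, -2.17])
(np.float64(-2.2862284206022534), -1.57, -30, 20, -90, [0.47, 0.2, 0.25], np.float64(0.12), 7, [-0.0, 0.74, -0.87, 2.35, 2.32, 0.74, -2.22])
(np.float64(-2.260423497691264), -1.57, 0, 40, -90, [0.52, 0.1, 0.3], np.float64(0.11), 0, [-0.04, 0.71, -0.81, 2.36, 2.36, 0.71, -2.28])
(np.float64(-2.2599329461208035), 1.57, 30, 40, -90, [0.52, 0.1, 0.3], np.float64(0.11), 21, [-0.04, 0.71, -0.8, 2.36, 2.36, 0.7, 0.86])
(np.float64(-2.2516578100144486), 3.14, 30, 20, -90, [0.47, 0.2, 0.25], np.float64(0.11), 10, [-0.05, 0.71, -0.79, 2.36, 2.37, 0.7, -0.72])
real	1m47.678s
user	1m43.231s
sys	0m0.293s
```

The minimum-norm simulation reproduces the controller's motion, so I'll use it to lay out a clean route in rows.

```bash
cat > route.py <<'E'
from sim import *
import sys
from scipy.spatial.transform import Slerp
def gen(q,pb,Tb,nmin=1):
    # q from state; start pose measured
    s=ctrl.state(); 
    pa,Ta=fk(q); ang=np.degrees((Ta.inv()*Tb).magnitude()); n=max(nmin,int(np.ceil(max(ang/9,np.linalg.norm(pb-pa)/.045)))); n=-(-n//5)*5
    S=Slerp([0,1],R.concatenate([Ta,Tb])); rows=[];p0,T0=pa,Ta;worst=0
    for k in range(1,n+1):
        p=pa+(pb-pa)*k/n;T=S(k/n); rows.append(np.r_[np.degrees((T0.inv()*T).as_rotvec()),T0.inv().apply(p-p0)]); p0,T0=p,T
        q,e,a=track(q,p,T,it=3); worst=max(worst,e)
    return q,rows,worst
def show(rows):
    for i in range(0,len(rows),5):
        print('['+', '.join(','.join([*(f'{v:.1f}' for v in r[:3]),*(f'{v:.4f}' for v in r[3:6])])+',0' for r in rows[i:i+5])+']')
if __name__=='__main__':
    q0=ctrl.state()['joints'].copy(); p0,T0=fk(q0); best=None
    for az in (-15,0,15,30):
      for tilt in (20,30,40):
        for vp in ([.50,.15,.28],[.48,.18,.27]):
          a,t=np.radians([az,tilt]); zv=np.array([np.cos(a)*np.sin(t),np.sin(a)*np.sin(t),-np.cos(t)])
          z0=T0.as_matrix()[:,2]; ax=np.cross(z0,zv); an=np.arctan2(np.linalg.norm(ax),z0@zv)
          Tv=R.from_rotvec(ax/np.linalg.norm(ax)*an)*T0*R.from_euler('z',-90,degrees=True)
          q1,r1,w1=gen(q0,np.array(vp),Tv); q2,r2,w2=gen(q1,*goal(0,50,-.09,0,-np.pi/2))
          m=min((q2-lo).min(),(hi-q2).min()); sc=max(w1,w2)*1000-50*m
          if best is None or sc<best[0]: best=(sc,az,tilt,vp,w1,w2,m,q1,q2,r1,r2)
    print(best[:7],best[7].round(2),best[8].round(2)); show(best[9]); print(); show(best[10])
E
timeout 400 python3 route.py
```

```text
(np.float64(-5.626550933808222), 0, 30, [0.48, 0.18, 0.27], np.float64(3.043963864025266e-05), np.float64(0.00011161849526832307), np.float64(0.1147633885815309)) [-1.03  0.24  0.53  2.3   0.66  0.23  0.51] [-0.01  0.73 -0.86  2.36  2.33  0.73 -2.24]
[-0.6,-1.3,-5.9,-0.0039,0.0010,-0.0016,0, -0.6,-1.3,-5.9,-0.0040,0.0006,-0.0015,0, -0.6,-1.3,-5.9,-0.0041,0.0002,-0.0014,0, -0.6,-1.3,-5.9,-0.0041,-0.0002,-0.0013,0, -0.6,-1.3,-5.9,-0.0041,-0.0006,-0.0013,0]
[-0.6,-1.3,-5.9,-0.0041,-0.0011,-0.0012,0, -0.6,-1.3,-5.9,-0.0040,-0.0015,-0.0011,0, -0.6,-1.3,-5.9,-0.0038,-0.0019,-0.0010,0, -0.6,-1.3,-5.9,-0.0036,-0.0022,-0.0010,0, -0.6,-1.3,-5.9,-0.0034,-0.0026,-0.0009,0]
[-0.6,-1.3,-5.9,-0.0031,-0.0029,-0.0008,0, -0.6,-1.3,-5.9,-0.0028,-0.0032,-0.0008,0, -0.6,-1.3,-5.9,-0.0025,-0.0035,-0.0008,0, -0.6,-1.3,-5.9,-0.0022,-0.0037,-0.0008,0, -0.6,-1.3,-5.9,-0.0018,-0.0039,-0.0008,0]

[-2.1,0.5,6.9,0.0019,0.0121,0.0103,0, -2.1,0.5,6.9,0.0032,0.0114,0.0108,0, -2.1,0.5,6.9,0.0045,0.0105,0.0112,0, -2.1,0.5,6.9,0.0056,0.0095,0.0116,0, -2.1,0.5,6.9,0.0066,0.0083,0.0120,0]
[-2.1,0.5,6.9,0.0074,0.0070,0.0123,0, -2.1,0.5,6.9,0.0081,0.0057,0.0126,0, -2.1,0.5,6.9,0.0086,0.0042,0.0129,0, -2.1,0.5,6.9,0.0089,0.0026,0.0131,0, -2.1,0.5,6.9,0.0090,0.0011,0.0132,0]
```

```bash
python3 -m inch '[-0.6,-1.3,-5.9,-0.004,0.001,-0.0015,0, -0.6,-1.3,-5.9,-0.004,0.0005,-0.0015,0, -0.6,-1.3,-5.9,-0.004,0,-0.0015,0, -0.6,-1.3,-5.9,-0.004,0,-0.0015,0, -0.6,-1.3,-5.9,-0.004,-0.0005,-0.0015,0]' >/dev/null
python3 -m inch '[-0.6,-1.3,-5.9,-0.004,-0.001,-0.001,0, -0.6,-1.3,-5.9,-0.004,-0.0015,-0.001,0, -0.6,-1.3,-5.9,-0.004,-0.002,-0.001,0, -0.6,-1.3,-5.9,-0.0035,-0.002,-0.001,0, -0.6,-1.3,-5.9,-0.0035,-0.0025,-0.001,0]' >/dev/null
python3 -m inch '[-0.6,-1.3,-5.9,-0.003,-0.003,-0.001,0, -0.6,-1.3,-5.9,-0.003,-0.003,-0.001,0, -0.6,-1.3,-5.9,-0.0025,-0.0035,-0.001,0, -0.6,-1.3,-5.9,-0.002,-0.0035,-0.001,0, -0.6,-1.3,-5.9,-0.002,-0.004,-0.001,0]'
cat > leg2.py <<'E'
from route import *
q=ctrl.state()['joints'].copy(); print(q.round(2)); best=None
for roll in (0,np.pi/2,np.pi,-np.pi/2):
  for tl in (0.,.02,.05):
    q2,r,w=gen(q,*goal(0,50,-.09-tl,0,roll)); m=min((q2-lo).min(),(hi-q2).min())
    print(round(roll,2),tl,len(r),round(w*1000,1),round(m,2),q2.round(2))
    sc=w*1000-50*m
    if best is None or sc<best[0]: best=(sc,roll,r)
print(best[:2]); show(best[2])
E
python3 leg2.py
```

```text
time: 7.45
position: [0.4743, 0.1773, 0.2732]
tcp_rot: [0.255, -0.045, 0.966, -0.011]
ft_force: [0.7, 0.3, 0.1]
grip_width: -0.0001
[-1.03  0.24  0.52  2.29  0.64  0.24  0.52]
0 0.0 20 29.8 -0.0 [ 0.29  0.89 -1.25  2.15  1.71  0.74 -2.94]
0 0.02 20 29.7 -0.0 [ 0.3   0.82 -1.25  2.17  1.67  0.7  -2.94]
0 0.05 20 29.2 -0.0 [ 0.33  0.72 -1.25  2.2   1.6   0.63 -2.94]
1.57 0.0 15 0.0 0.08 [-0.56  0.56 -0.06  2.39  3.01  0.51  0.09]
1.57 0.02 15 0.0 0.06 [-0.56  0.51 -0.06  2.41  3.    0.49  0.09]
1.57 0.05 15 0.0 0.03 [-0.56  0.44 -0.06  2.44  2.98  0.44  0.11]
3.14 0.0 5 0.0 0.1 [-0.25  0.61 -0.49  2.37  2.6   0.58 -1.01]
3.14 0.02 5 0.1 0.08 [-0.24  0.57 -0.5   2.39  2.58  0.55 -1.01]
3.14 0.05 5 0.1 0.05 [-0.22  0.49 -0.51  2.42  2.56  0.51 -1.01]
-1.57 0.0 10 0.1 0.11 [-0.01  0.73 -0.86  2.36  2.33  0.73 -2.24]
-1.57 0.02 10 0.1 0.09 [ 0.    0.68 -0.87  2.38  2.31  0.71 -2.24]
-1.57 0.05 10 0.1 0.06 [ 0.03  0.6  -0.89  2.41  2.28  0.65 -2.24]
(np.float64(-5.620501497806082), -1.5707963267948966)
[-2.1,0.5,6.9,0.0018,0.0117,0.0105,0, -2.1,0.5,6.9,0.0030,0.0111,0.0109,0, -2.1,0.5,6.9,0.0042,0.0102,0.0114,0, -2.1,0.5,6.9,0.0053,0.0092,0.0117,0, -2.1,0.5,6.9,0.0062,0.0081,0.0121,0]
[-2.1,0.5,6.9,0.0070,0.0068,0.0124,0, -2.1,0.5,6.9,0.0077,0.0055,0.0127,0, -2.1,0.5,6.9,0.0082,0.0041,0.0130,0, -2.1,0.5,6.9,0.0084,0.0026,0.0132,0, -2.1,0.5,6.9,0.0086,0.0011,0.0133,0]
```

```bash
python3 - <<'E'
from route import *
q=ctrl.state()['joints'].copy()
q2,r,w=gen(q,*goal(0,50,-.09,0,np.pi),nmin=15); print(q2.round(2),w); show(r)
E
```

```text
[-0.24  0.62 -0.5   2.37  2.59  0.58 -1.  ] 6.241722794788947e-05
[-1.1,-0.7,-1.4,0.0012,0.0078,0.0070,0, -1.1,-0.7,-1.4,0.0011,0.0077,0.0071,0, -1.1,-0.7,-1.4,0.0010,0.0076,0.0073,0, -1.1,-0.7,-1.4,0.0009,0.0075,0.0074,0, -1.1,-0.7,-1.4,0.0008,0.0073,0.0076,0]
[-1.1,-0.7,-1.4,0.0007,0.0072,0.0077,0, -1.1,-0.7,-1.4,0.0007,0.0071,0.0078,0, -1.1,-0.7,-1.4,0.0006,0.0069,0.0080,0, -1.1,-0.7,-1.4,0.0006,0.0068,0.0081,0, -1.1,-0.7,-1.4,0.0005,0.0066,0.0082,0]
[-1.1,-0.7,-1.4,0.0004,0.0065,0.0083,0, -1.1,-0.7,-1.4,0.0004,0.0063,0.0085,0, -1.1,-0.7,-1.4,0.0004,0.0062,0.0086,0, -1.1,-0.7,-1.4,0.0003,0.0060,0.0087,0, -1.1,-0.7,-1.4,0.0003,0.0058,0.0088,0]
```

```bash
python3 -m inch '[-1.1,-0.7,-1.4,0.001,0.008,0.007,0, -1.1,-0.7,-1.4,0.001,0.008,0.007,0, -1.1,-0.7,-1.4,0.001,0.0075,0.007,0, -1.1,-0.7,-1.4,0.001,0.0075,0.0075,0, -1.1,-0.7,-1.4,0.001,0.0075,0.0075,0]'>/dev/null
python3 -m inch '[-1.1,-0.7,-1.4,0.0007,0.007,0.0075,0, -1.1,-0.7,-1.4,0.0007,0.007,0.008,0, -1.1,-0.7,-1.4,0.0007,0.007,0.008,0, -1.1,-0.7,-1.4,0.0005,0.007,0.008,0, -1.1,-0.7,-1.4,0.0005,0.0065,0.008,0]'
cat > next.py <<'E'
# next.py th dip depth lift up nmin : rows from the measured pose to a goal given relative to the ring
from route import *
a=list(map(float,sys.argv[1:]))
s=ctrl.state(); q=s['joints'].copy(); w=s['tcp_rot']; Tm=R.from_quat([w[1],w[2],w[3],w[0]])
gp,gT=goal(a[0],a[1],a[2],a[3],np.pi,a[4])
corr=s['position']-fk(q)[0]   # model offset
q2,r,wst=gen(q,gp-corr,gT,nmin=int(a[5]))
print('now',q.round(2),'end',q2.round(2),'worst mm',round(wst*1000,2),'ft',s['ft_force'].round(1)); show(r)
E
python3 next.py 0 50 -.09 0 0 5; python3 tgt.py
```

```text
time: 8.7
position: [0.4922, 0.2547, 0.2032]
tcp_rot: [0.305, -0.186, 0.933, 0.054]
ft_force: [-0.1, 0.3, -0.1]
grip_width: -0.0002
now [-0.35  0.43 -0.36  2.39  2.3   0.41 -0.92] end [-0.25  0.61 -0.51  2.4   2.59  0.61 -1.02] worst mm 0.0 ft [-0.1  0.3 -0.1]
[-1.2,-0.8,-1.3,-0.0000,0.0073,0.0094,0, -1.2,-0.8,-1.3,-0.0001,0.0071,0.0095,0, -1.2,-0.8,-1.3,-0.0001,0.0069,0.0097,0, -1.2,-0.8,-1.3,-0.0001,0.0067,0.0098,0, -1.2,-0.8,-1.3,-0.0001,0.0065,0.0099,0]
joints [-0.35   0.432 -0.363  2.391  2.304  0.413 -0.92 ] ft [-0.1  0.3 -0.1] t 8.7
ring in tool (x,y,z): [-0.0058  0.0461  0.1361]  rot to ideal deg: [ -3.    8.9 173.2]
axis crosses ring plane at left,up mm: [-45.9 -12.2]  tip past plane mm -145.7 dip 53.9
```

Flipped branch reached. Next I close in to the pre-grasp pose, then take wrist and other pictures.

```bash
python3 -m inch '[-1.2,-0.8,-1.3,0,0.0073,0.0094,0, -1.2,-0.8,-1.3,0,0.007,0.0095,0, -1.2,-0.8,-1.3,0,0.007,0.0095,0, -1.2,-0.8,-1.3,0,0.0067,0.0098,0, -1.2,-0.8,-1.3,0,0.0065,0.01,0]'
python3 tgt.py; python3 - <<'E'
from h import *
T=ctrl.camera_params('wrist')['cam_to_world']; im,d=ctrl.read_camera('wrist'); cv2.imwrite('pics/w1.png',im)
s=ctrl.state();w=s['tcp_rot'];Tm=R.from_quat([w[1],w[2],w[3],w[0]])
print('cam in tool',Tm.inv().apply(np.array(T)[:3,3]-s['position']).round(3))
p=np.load('car.npy');h=np.array([np.cos(p[2]),np.sin(p[2]),0]);o=np.array([p[0],p[1],0])
print('ring px',proj('wrist',o-.134*h+[0,0,.096]).round(0),'tip px',proj('wrist',s['position']).round(0))
im,d=ctrl.read_camera('scene'); cv2.imwrite('pics/s1.png',cv2.resize(im[120:360,240:480],None,fx=2,fy=2))
im1=cv2.imread('pics/w1.png'); cv2.imwrite('pics/ws1.png',np.hstack([cv2.resize(im1,(440,330)),cv2.resize(im[120:360,220:480],(357,330))]))
E
```

```text
time: 9.32
position: [0.504, 0.2982, 0.1647]
tcp_rot: [0.33, -0.252, 0.905, 0.092]
ft_force: [-0.0, 0.6, 0.2]
grip_width: 0.0002
joints [-0.244  0.603 -0.519  2.408  2.587  0.611 -1.019] ft [-0.   0.6  0.2] t 9.32
ring in tool (x,y,z): [-0.0003  0.      0.09  ]  rot to ideal deg: [  -3.2   -0.  -179.9]
axis crosses ring plane at left,up mm: [-0.  -0.3]  tip past plane mm -90.1 dip 50.0
cam in tool [ 0.075 -0.001 -0.145]
ring px [[320. 234.]] tip px [[321. 306.]]
```

View pics/ws1.png

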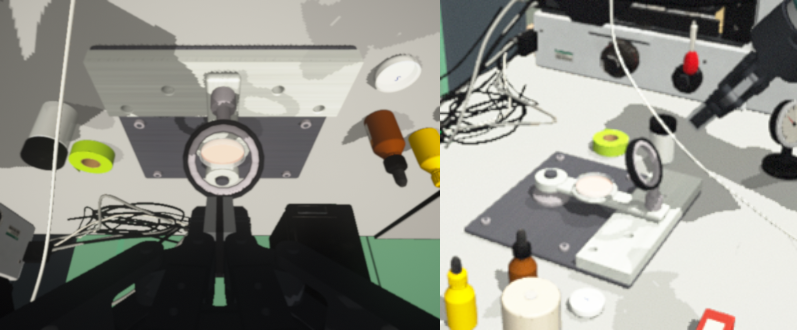

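The wrist picture (upside down) shows the finger axis aimed right at the ring's opening, with the ring at (223,160) against a predicted (220,161). The scene crop shows the gripper clear of everything. I'll insert along tool z.

```bash
python3 -m inch '[0,0,0,0,0,0.025,0, 0,0,0,0,0,0.025,0, 0,0,0,0,0,0.02,0, 0,0,0,0,0,0.02,0, 0,0,0,0,0,0.015,0]'; python3 tgt.py
python3 next.py 0 50 .015 .008 0 5
```

```text
time: 10.05
position: [0.5621, 0.3327, 0.084]
tcp_rot: [0.33, -0.251, 0.906, 0.091]
ft_force: [-0.0, 0.2, 0.0]
grip_width: 0.0001
joints [-0.269  0.828 -0.483  2.263  2.643  0.689 -0.993] ft [-0.   0.2  0. ] t 10.05
ring in tool (x,y,z): [-0.0005  0.0004 -0.0152]  rot to ideal deg: [3.1e+00 1.0e-01 1.8e+02]
axis crosses ring plane at left,up mm: [-0.4 -0.6]  tip past plane mm 15.1 dip 50.0
now [-0.27  0.83 -0.48  2.26  2.64  0.69 -0.99] end [-0.27  0.81 -0.48  2.26  2.63  0.67 -0.99] worst mm 0.0 ft [-0.   0.2  0. ]
[-0.0,-0.0,-0.0,-0.0011,0.0001,-0.0013,0, -0.0,-0.0,-0.0,-0.0011,0.0001,-0.0013,0, -0.0,-0.0,-0.0,-0.0011,0.0001,-0.0013,0, -0.0,-0.0,-0.0,-0.0011,0.0001,-0.0013,0, -0.0,-0.0,-0.0,-0.0011,0.0001,-0.0013,0]
```

```bash
python3 -m inch '[0,0,0,-0.0012,0,-0.0015,0, 0,0,0,-0.0012,0,-0.0015,0, 0,0,0,-0.0012,0,-0.0015,0, 0,0,0,-0.0012,0,-0.0015,0, 0,0,0,0,0,0,0]'; python3 tgt.py | tail -1; python3 -m inch '[0,0,0,-0.0012,0,-0.0015,0, 0,0,0,-0.0012,0,-0.0015,0, 0,0,0,-0.0012,0,-0.0015,0, 0,0,0,0,0,0,0, 0,0,0,0,0,0,0]';python3 tgt.py | tail -1
```

```text
time: 10.68
position: [0.5614, 0.3326, 0.0924]
tcp_rot: [0.33, -0.252, 0.905, 0.091]
ft_force: [1.0, 0.0, 0.0]
grip_width: 0.0
axis crosses ring plane at left,up mm: [-0.2  4.7]  tip past plane mm 9.9 dip 50.0
time: 11.3
position: [0.5609, 0.3325, 0.0975]
tcp_rot: [0.329, -0.252, 0.906, 0.091]
ft_force: [-0.5, -0.1, -0.1]
grip_width: 0.0001
axis crosses ring plane at left,up mm: [-0.   7.7]  tip past plane mm 6.8 dip 50.0
```

```bash
python3 -m inch '[0,0,0,0,0,0.004,0, 0,0,0,0,0,0.004,0, 0,0,0,0,0,0.004,0, 0,0,0,-0.0012,0,-0.0015,0, 0,0,0,-0.0012,0,-0.0015,0]'; python3 tgt.py | tail -1; python3 -m inch '[0,0,0,-0.0012,0,-0.0015,0, 0,0,0,-0.0012,0,-0.0015,0, 0,0,0,-0.0006,0,-0.0008,0, 0,0,0,0,0,0,0, 0,0,0,0,0,0,0]';python3 tgt.py | tail -1
```

```text
time: 11.92
position: [0.5664, 0.3361, 0.0913]
tcp_rot: [0.328, -0.252, 0.906, 0.091]
ft_force: [-2.0, -0.1, -5.9]
grip_width: 0.0002
axis crosses ring plane at left,up mm: [0.2 8.9]  tip past plane mm 16.2 dip 50.2
time: 12.55
position: [0.5662, 0.336, 0.0964]
tcp_rot: [0.328, -0.252, 0.906, 0.091]
ft_force: [-5.2, -0.8, -6.8]
grip_width: 0.0002
axis crosses ring plane at left,up mm: [ 0.2 12.2]  tip past plane mm 13.2 dip 50.2
```

Contact: the force is now −6 to −7 N in z, so the pin is starting to rise. I'll lift further.

```bash
python3 -m inch '[0,0,0,-0.0012,0,-0.0015,0, 0,0,0,-0.0012,0,-0.0015,0, 0,0,0,-0.0012,0,-0.0015,0, 0,0,0,0,0,0,0, 0,0,0,0,0,0,0]'; python3 tgt.py 0 .010| tail -1; python3 - <<'E'
from h import *
im,d=ctrl.read_camera('wrist'); cv2.imwrite('pics/w2.png',im[120:440,160:480])
i2,d=ctrl.read_camera('scene'); a=cv2.resize(im[100:400,140:500],(432,360)); b=cv2.resize(i2[210:290,330:410],(360,360),interpolation=cv2.INTER_CUBIC); cv2.imwrite('pics/ws2.png',np.hstack([a,b]))
E
```

```text
time: 13.18
position: [0.5668, 0.335, 0.1022]
tcp_rot: [0.329, -0.251, 0.906, 0.091]
ft_force: [-5.1, -2.4, -7.1]
grip_width: 0.0004
axis crosses ring plane at left,up mm: [-0.9  9.4]  tip past plane mm 15.5 dip 50.2
```

View pics/ws2.png

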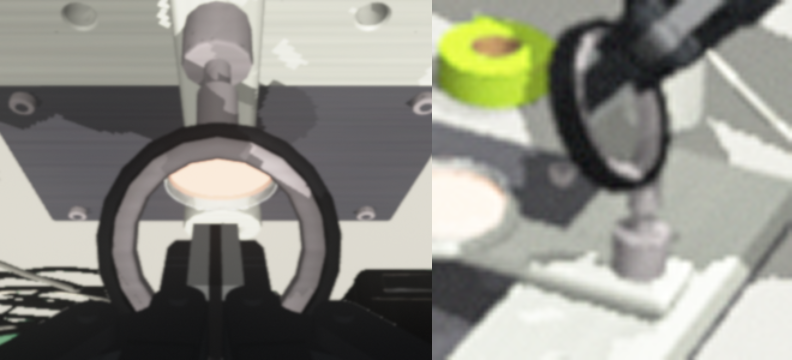

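```bash
cat > lift.py <<'E'
from h import *
import sys
def pts(th,lift):
    p=np.load('car.npy');a=p[2]-th;h=np.array([np.cos(a),np.sin(a),0]);o=np.array([p[0],p[1],0]);c=o-.134*h+[0,0,.096+lift]
    ra=h*np.cos(np.pi/6)-np.array([0,0,.5]);up=h*.5+np.array([0,0,np.cos(np.pi/6)])
    return c-ra*.0055-up*.033, c-ra*.004-up*.026
if __name__=='__main__':
    im,d=ctrl.read_camera('wrist')
    for l in (0,.004,.008,.012,.016):
        a,b=pts(0,l); print(l,proj('wrist',a).round(1),proj('wrist',b).round(1))
    a,b=pts(0,0)
    for r in (206,209,215,219,223,227): print(r,deproj('wrist',d,319,r)-(a if r<212 else b), im[r,319])
    print(ctrl.state()['ft_force'])
E
python3 lift.py
```

```text
0 [[323.2 176.5]] [[323.2 197.5]]
0.004 [[323.3 185.8]] [[323.2 207.1]]
0.008 [[323.3 195.4]] [[323.3 216.9]]
0.012 [[323.4 205.3]] [[323.3 227. ]]
0.016 [[323.4 215.4]] [[323.4 237.5]]
206 [ 0.00041105 -0.00141034  0.01256247] [35 36 40]
209 [ 0.00029095 -0.00148065  0.01384544] [36 37 41]
215 [-0.00137171 -0.00248673  0.0089152 ] [ 99  99 107]
219 [-0.00128236 -0.0024311   0.0104161 ] [117 118 127]
223 [-0.0006745  -0.00206495  0.01150385] [126 126 134]
227 [-0.00024222 -0.00180397  0.01272353] [124 124 132]
[-5.96465675 -2.69852702 -7.16193281]
```

The pin is lifted about 12 mm, shown by both the picture and the depth, and the neck stands clear of the bushing. I'll add 1.5 mm and then work out the swing row as a rigid turn about the pivot.

```bash
python3 -m inch '[0,0,0,-0.0010,0,-0.0012,0, 0,0,0,0,0,0,0, 0,0,0,0,0,0,0, 0,0,0,0,0,0,0, 0,0,0,0,0,0,0]'
cat > swing.py <<'E'
from route import *
s=ctrl.state(); q=s['joints'].copy(); w=s['tcp_rot']; T=R.from_quat([w[1],w[2],w[3],w[0]]); p=s['position']
c=np.load('car.npy'); o=np.array([c[0],c[1],0])
deg=float(sys.argv[1]); n=int(sys.argv[2]); rows=[];off=p-fk(q)[0]; p0,T0=p,T
for k in range(1,n+1):
    Q=R.from_euler('z',-deg*k/n,degrees=True); pk=o+Q.apply(p-o); Tk=Q*T
    rows.append(np.r_[np.degrees((T0.inv()*Tk).as_rotvec()),T0.inv().apply(pk-p0)]); p0,T0=pk,Tk
    q,e,a=track(q,pk-off,Tk,it=3)
print('end',q.round(2),e); show(rows[:5])
v=p-o; print('tool azimuth about pivot: theta',np.round(c[2]+np.pi-np.arctan2(v[1],v[0])%(2*np.pi),4), 'yaw th',np.round(c[2]-np.arctan2(*T.as_matrix()[[1,0],2]),4))
E
python3 swing.py 20.05 10; python3 lift.py | tail -7
```

```text
time: 13.95
position: [0.5668, 0.335, 0.1038]
tcp_rot: [0.329, -0.251, 0.906, 0.091]
ft_force: [-5.5, -2.7, -6.6]
grip_width: 0.0003
end [-0.59  0.78 -0.38  2.16  2.08  0.74 -1.02] 1.0959333213128626e-08
[1.3,0.0,1.5,-0.0000,0.0042,0.0000,0, 1.3,0.0,1.5,-0.0000,0.0042,0.0000,0, 1.3,0.0,1.5,-0.0000,0.0042,0.0000,0, 1.3,0.0,1.5,-0.0000,0.0042,0.0000,0, 1.3,0.0,1.5,-0.0000,0.0042,0.0000,0]
tool azimuth about pivot: theta -0.0078 yaw th 0.0023
206 [ 9.81634450e-05 -1.60003689e-03  1.44421861e-02] [35 36 39]
209 [ 0.00023523 -0.00151637  0.01550996] [36 37 41]
215 [-0.00126777 -0.00242691  0.01045082] [101 102 109]
219 [-0.00113571 -0.0023457   0.0119196 ] [118 119 127]
223 [-0.00055804 -0.00199766  0.01303243] [127 127 135]
227 [-8.33750530e-05 -1.71130576e-03  1.42217423e-02] [124 124 133]
[-5.5873512  -3.35768631 -7.31225042]
```

```bash
python3 -m inch '[1.29,0,1.54,0,0.0042,0,0, 1.29,0,1.54,0,0.0042,0,0, 1.29,0,1.54,0,0.0042,0,0, 1.29,0,1.54,0,0.0042,0,0, 1.29,0,1.54,0,0.0042,0,0]'
python3 swing.py 10.05 5; cat > arm.py <<'E'
from lift import *
from scipy.optimize import least_squares
# arm angle and lift from the bushing and ring bottom seen by the wrist camera (depth points on the steel bushing/arm end)
im,d=ctrl.read_camera('wrist'); P=ctrl.camera_params('wrist')
c=np.load('car.npy');o=np.array([c[0],c[1],0]);h=np.array([np.cos(c[2]),np.sin(c[2]),0]);l=np.array([-h[1],h[0],0])
K=[]
for v in range(60,330,2):
  for u in range(150,490,2):
    if d[v,u]>0:
      X=deproj('wrist',d,u,v,P)-o; K.append((X@h,X@l,X[2]))
K=np.array(K); r=np.hypot(K[:,0],K[:,1]); th=np.arctan2(K[:,1],-K[:,0])
b=K[(K[:,2]>.042)&(K[:,2]<.062)&(r>.135)&(r<.168)&(abs(th)<.6)]
# bushing axis: centre of its points along the sideways direction
t=np.arctan2(b[:,1],-b[:,0]); print('bushing pts',len(b),'theta mid',np.round((np.percentile(t,2)+np.percentile(t,98))/2,4),'median',np.median(t).round(4), 'ft',ctrl.state()['ft_force'].round(1))
a=K[(K[:,2]>.030)&(K[:,2]<.041)&(r>.140)&(r<.168)&(abs(th)<.6)]; ta=np.arctan2(a[:,1],-a[:,0])
if len(a)>5: print('arm-top pts',len(a),'theta mid',np.round((ta.min()+ta.max())/2,4))
cv2.imwrite('pics/w.png',im)
E
python3 arm.py
```

```text
time: 14.62
position: [0.5569, 0.3539, 0.1036]
tcp_rot: [0.335, -0.17, 0.925, 0.061]
ft_force: [-5.1, -2.6, -6.3]
grip_width: -0.0001
end [-0.59  0.78 -0.38  2.16  2.08  0.74 -1.03] 1.1119680204213322e-08
[1.3,0.0,1.5,-0.0000,0.0042,0.0000,0, 1.3,0.0,1.5,-0.0000,0.0042,0.0000,0, 1.3,0.0,1.5,-0.0000,0.0042,0.0000,0, 1.3,0.0,1.5,-0.0000,0.0042,0.0000,0, 1.3,0.0,1.5,-0.0000,0.0042,0.0000,0]
tool azimuth about pivot: theta 0.1713 yaw th 0.1786
bushing pts 793 theta mid 0.187 median 0.1845 ft [-5.2 -0.4 -6.9]
arm-top pts 621 theta mid 0.1891
```

The arm follows: it measures 0.187 rad, with force steady. Now the second half.

```bash
python3 -m inch '[1.2,0,1.43,0,0.0039,0,0, 1.2,0,1.43,0,0.0039,0,0, 1.2,0,1.43,0,0.0039,0,0, 1.2,0,1.43,0,0.0039,0,0, 1.0,0,1.2,0,0.0033,0,0]'
python3 -m inch '[0,0,0,0,0,0,0, 0,0,0,0,0,0,0, 0,0,0,0,0,0,0, 0,0,0,0,0,0,0, 0,0,0,0,0,0,0]' >/dev/null
python3 swing.py 2 5|tail -1; python3 arm.py
```

```text
time: 15.3
position: [0.5508, 0.3731, 0.1037]
tcp_rot: [0.339, -0.098, 0.935, 0.035]
ft_force: [-5.3, -1.8, -7.5]
grip_width: -0.0
tool azimuth about pivot: theta 0.3435 yaw th 0.3309
bushing pts 783 theta mid 0.3434 median 0.3429 ft [-6.3 -0.6 -7. ]
arm-top pts 590 theta mid 0.3443
```

```bash
python3 -m inch '[0.1,0,0.1,0,0.0008,0,0, 0,0,0,0,0,0,0, 0,0,0,0.0012,0,0.0015,0, 0,0,0,0.0012,0,0.0015,0, 0,0,0,0,0,0,0]'; python3 arm.py
python3 -m inch '[0,0,0,0.0012,0,0.0015,0, 0,0,0,0.0012,0,0.0015,0, 0,0,0,0,0,0,0, 0,0,0,0,0,0,0, 0,0,0,0,0,0,0]'; python3 arm.py
```

```text
time: 16.6
position: [0.5505, 0.3741, 0.0998]
tcp_rot: [0.339, -0.097, 0.935, 0.035]
ft_force: [-6.7, -1.8, -6.9]
grip_width: 0.0
bushing pts 794 theta mid 0.3469 median 0.3463 ft [-6.7 -1.3 -7.6]
arm-top pts 603 theta mid 0.3493
time: 17.27
position: [0.5504, 0.3746, 0.096]
tcp_rot: [0.339, -0.097, 0.935, 0.036]
ft_force: [-6.9, -1.0, -7.4]
grip_width: -0.0002
bushing pts 779 theta mid 0.351 median 0.3493 ft [-7.4 -0.2 -7.1]
arm-top pts 605 theta mid 0.3529
```

The load has stayed on below the bar-top height, so the pin is entering the hole. I'll keep lowering until the finger is free.

```bash
python3 -m inch '[0,0,0,0.0012,0,0.0015,0, 0,0,0,0.0012,0,0.0015,0, 0,0,0,0.0012,0,0.0015,0, 0,0,0,0.0012,0,0.0015,0, 0,0,0,0.0012,0,0.0015,0]'; python3 -m inch '[0,0,0,0.0012,0,0.0015,0, 0,0,0,0.0006,0,0.0008,0, 0,0,0,0,0,0,0, 0,0,0,0,0,0,0, 0,0,0,0,0,0,0]'; python3 tgt.py 0.35; sed -i 's/pts(0,/pts(.35,/g' lift.py; python3 lift.py; python3 arm.py
```

```text
time: 17.95
position: [0.5529, 0.3758, 0.0888]
tcp_rot: [0.342, -0.097, 0.934, 0.036]
ft_force: [-4.7, -0.5, 0.4]
grip_width: -0.0
time: 18.58
position: [0.5532, 0.3736, 0.0846]
tcp_rot: [0.341, -0.097, 0.935, 0.035]
ft_force: [0.8, -0.3, -0.4]
grip_width: -0.0001
joints [-0.576  0.822 -0.388  2.163  2.152  0.771 -1.07 ] ft [ 0.8 -0.3 -0.4] t 18.57
ring in tool (x,y,z): [ 0.005   0.0015 -0.0191]  rot to ideal deg: [  -3.2    0.7 -179.3]
axis crosses ring plane at left,up mm: [-1.5  5.3]  tip past plane mm 21.0 dip 49.9
0 [[326.9 217.4]] [[326.6 239.7]]
0.004 [[327.  228.1]] [[326.7 250.7]]
0.008 [[327.1 239.2]] [[326.8 262.1]]
0.012 [[327.2 250.7]] [[326.9 273.9]]
0.016 [[327.4 262.5]] [[327.1 286. ]]
206 [-0.00186198 -0.00291475 -0.0026629 ] [ 95  95 101]
209 [-0.00205334 -0.00295377 -0.00138191] [ 95  96 101]
215 [-0.0061737  -0.00374512 -0.0048501 ] [ 95  96 101]
219 [-0.00609102 -0.00372691 -0.00341836] [34 34 38]
223 [-0.00569991 -0.00364454 -0.00220761] [33 34 38]
227 [-0.0051467  -0.00352846 -0.00110965] [34 34 39]
[-0.06419797  0.00941093  0.54189451]
bushing pts 879 theta mid 0.3515 median 0.3487 ft [0.4 0.  0.5]
arm-top pts 631 theta mid 0.353
```

View pics/w.png

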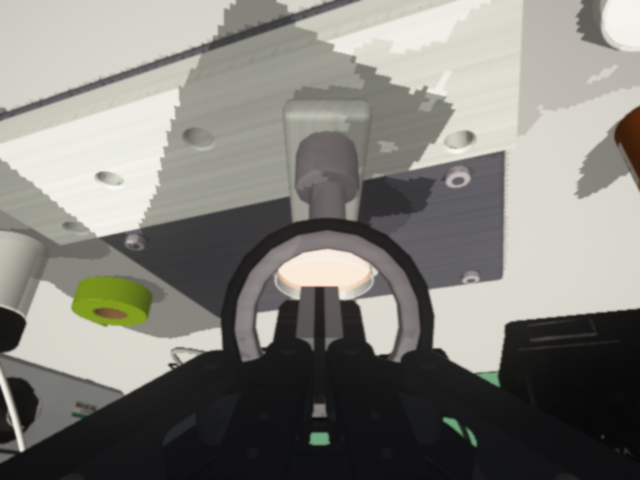

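The rim's lower edge sits at row 218 (217.4 predicted for zero lift) and the arm reads 0.351 rad. No force remains. To the right of the arm one hole is left, to the left three, so this is the very next hole on the bottle's side. I'll centre the finger and withdraw along its axis.

```bash
python3 -m inch '[0,0,0,0.0022,0.0008,0,0, 0,0,0,0.0022,0.0007,0,0, 0,0,0,0,0,-0.015,0, 0,0,0,0,0,-0.02,0, 0,0,0,0,0,-0.025,0]'; python3 -m inch '[0,0,0,0,0,-0.025,0, 0,0,0,0,0,-0.03,0, 0,0,0,0,0,-0.03,0, 0,0,0,0,0,-0.03,0, 0,0,0,0,0,0,0]'
python3 - <<'E'
from h import *
im,d=ctrl.read_camera('top'); i2,_=ctrl.read_camera('scene')
o=cv2.imread('pics/top0.png'); d0=np.load('top0.npy')
for l in ['bottle_mid','screw_can','small_dish','tape']:
    for q in ctrl.spot_in('top',l)[:2]: print(l,round(q['conf'],2),np.round(np.array(q['point'])*[640,480]))
cv2.imwrite('pics/f.png',np.hstack([cv2.resize(im[100:360,150:450],(420,364)),cv2.resize(i2[170:380,190:440],(375,364))]))
print(ctrl.state()['ft_force'].round(1))
E
```

```text
time: 19.3
position: [0.5103, 0.3665, 0.1282]
tcp_rot: [0.34, -0.097, 0.935, 0.035]
ft_force: [0.2, -0.8, -0.8]
grip_width: -0.0001
time: 19.92
position: [0.4377, 0.3524, 0.2178]
tcp_rot: [0.341, -0.098, 0.934, 0.036]
ft_force: [0.1, 0.3, 0.4]
grip_width: 0.0001
bottle_mid 0.68 [180. 306.]
bottle_mid 0.59 [227. 300.]
screw_can 0.77 [408. 190.]
small_dish 0.9 [256. 328.]
tape 0.75 [378. 150.]
[-0.8 -0.6  0.8]
```

View pics/f.png

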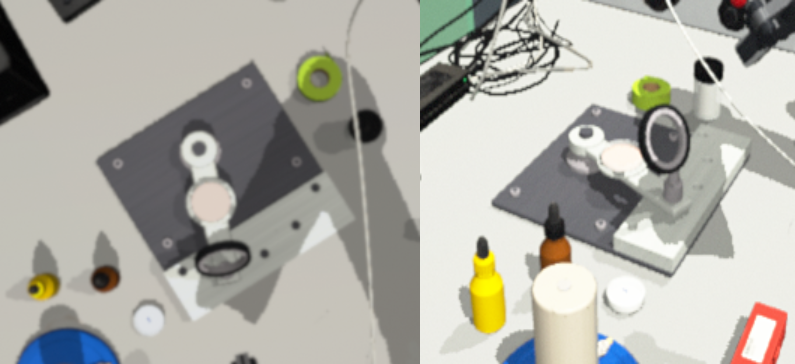

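```bash
python3 - <<'E'
from h import *
im,d=ctrl.read_camera('top');P=ctrl.camera_params('top');c=np.load('car.npy');o=np.array([c[0],c[1],0])
K=np.array([deproj('top',d,u,v,P)-o for v in range(255,305) for u in range(280,340) if d[v,u]>0])
r=K[(K[:,2]>.09)&(K[:,2]<.15)&(np.hypot(K[:,0],K[:,1])<.17)]; print(len(r),'ring top z',r[:,2].max().round(4),'(start 0.1268)','theta',np.round(c[2]-np.arctan2(-np.median(r[:,1]),-np.median(r[:,0])),3))
print(ctrl.state()['ft_force'].round(1)); ctrl.job_done()
E
```

```text
396 ring top z 0.1251 (start 0.1268) theta 0.338
[ 0.4 -0.2  0.3]
the job is handed in; nothing more can be done
```

The arm is one hole further on, at +0.35 rad on the amber bottle's side, with the pin home and the job handed in. I hooked the shut fingertips through the ring at about 50° and lifted the pin about 13.5 mm. I then swung the arm, lowered the pin into the hole and withdrew along the finger axis. It took about 20 s of the 50 s allowed.

**Arm angle:** the wrist camera read 0.351 rad. A rougher check from the top camera, using the ring's median, gave 0.338. They disagree slightly, but both lie within 0.32–0.38.

**Pin home:** the lower edge of the rim was at row 218, against 217.4 predicted for zero lift. The ring's top was at z = 0.125, against 0.127 before the move.

**Forces:** the wrist force stayed under about 12 N at the readings and returned to about zero before I withdrew. I could not measure contact on the black rim separately. The force direction fitted the finger's upper side bearing inside the ring.

**Loose things:** the bottle, can, small dish and tape appear where they stood, within about 4 pixels (about 6 mm). The dish on the arm looked untouched.

**Detour:** the first approach ran joints 5 and 6 into their limits with nothing touched, so I re-routed to another wrist posture.

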